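Load a power-module test fixture and wind its press head down

TASK

Load the module test fixture: line up every power module from the blue parts tray in the fixture's loading trough, pins up and lengthways, and feed the row with the wooden push stick through the guarded channel until the first module is against the red end stop and the modules stand nose to tail under the press head. Then wind the handwheel clockwise until the press head is fully down on its red stop collars, and have the push stick lying back along its black tool tray. Leave the bottle, the solder spool and the screwdriver alone.

Things in the scene. Friction and masses are not known exactly. Their poses are not given: they have to be found in the camera images.
- fixture: fixed bench fixture: aluminium bed 110 (x) x 430 mm (y from -205 to 225), its top 20 mm above the table; origin on the table under the tunnel mouth, z up, +y the feed direction along the channel's middle (x = 0). Beyond the mouth the channel runs 31 mm wide under guard and press head; columns 14 mm thick at x = +-43, y = 125 carry a grey crosshead 112 x 36 mm, top at z = 156
- mouth (a point): tunnel mouth: middle of the channel floor (fixture 0, 0, 20 mm). Before it, y -205 to -10, the open loading trough: steel walls 6 mm high above the floor, 6 thick, 35 apart, rear end open, then a funnel to 31 mm. After it, y 0 to 43, a clear finger guard: roof underside 27, top 30, yellow edge strip 36 mm above the floor; side walls 12 mm high further on
- end_stop (a point): foot of the red end stop's face, on the channel floor 205 mm beyond the mouth (fixture y = 205). Four test stations 40 mm long are centred at fixture y = 185, 145, 105, 65; a row pushed home fills them from the stop, and the last of four modules ends 45 mm inside the mouth
- press_head (a joint): travel of the green press head (158 mm long along the channel, over the stations), m: 0 at the top (underside 50 mm above the channel floor), 0.020 fully down on the two red stop collars (30 mm above the floor, 6 mm over the modules). Moved only by the handwheel, 4 mm a turn; starts 15 to 20 mm above the collars, where modules pass under it freely
- handwheel (a joint): black handwheel, 98 mm across, rim top 175 mm above the table, axis vertical; rad, grows when wound clockwise seen from above, which lowers the head; firm stop at 31.42 (head on its collars); starts at 0 to 8, stays where it is left; light: 0.04 N m friction, about 1 N at the handle
- wheel_axis (a point): point on the handwheel's vertical axis at grip height, 200 mm above the table
- crank_grip (a point): middle grip point of the red crank handle: an upright cylinder 16 mm thick, from 174 to 224 mm above the table, 40 mm from the wheel's axis, that spins freely on the wheel; point 204 mm above the table
- parts_tray: blue shallow tray, fixed, 100 (x) x 330 mm (y), floor 3 mm thick, rim 7 mm high overall; origin on the table under its centre, y along its length
- tool_tray: black shallow tray for the push stick, fixed, 100 (x) x 330 mm (y), floor 3 mm thick, rim 7 mm high overall; origin on the table under its centre, y along its length
- push_stick: push stick: square hardwood bar 18 x 18 mm, 240 mm long along its y, 60 g, yellow grip sleeve from 42 to 118 mm behind the centre; origin at its centre, nose at +y; it starts lying along the tool tray, nose in the feed direction, and works any side up, either end first, best flat on the channel floor
- stick_nose (a point): middle of the push stick's nose face, 120 mm ahead of its centre along its +y
- pm1: one of up to four identical potted power modules: black block 28 (x) x 40 (y) x 24 mm (z), 45 g, pale label and six thin brass pins (2.5 mm, harmless) on top; origin at the centre of the block, z up through the pins. Starts in the blue tray, pins up; sometimes only two or three are there (None: absent). Pushed near its top it can tip: push low
- pm2: another such module, like pm1: black block 28 x 40 x 24 mm, origin at the block's centre, y lengthways, z up through the pins; may be absent (None)
- pm3: another such module, like pm1: black block 28 x 40 x 24 mm, origin at the block's centre, y lengthways, z up through the pins; may be absent (None)
- pm4: another such module, like pm1: black block 28 x 40 x 24 mm, origin at the block's centre, y lengthways, z up through the pins; may be absent (None)
- ipa_bottle: bystander: white bottle with orange cap, 60 mm across, 160 mm high, origin under its foot
- solder_spool: bystander: steel-coloured solder spool, 56 mm across, 44 mm high, origin under its foot
- driver: bystander: screwdriver lying on the bench, origin under its middle
Not all that is in view belongs to the job. What is shaped like the pm3 but orange or purple is not meant.

How it is judged (in metres and radians):
On the way, in this order (a step that is already met when the one before it is completed fails the run):
1. the push stick, its nose inside the guarded channel, pushes a module (((contact force between push_stick and pm1 above 0.05 N and y of pm1 in the frame of fixture above -0.02 m and y of push_stick in the frame of fixture above -0.11 m and x of push_stick in the frame of fixture between -0.02 and 0.02 m) or (contact force between push_stick and pm2 above 0.05 N and y of pm2 in the frame of fixture above -0.02 m and y of push_stick in the frame of fixture above -0.11 m and x of push_stick in the frame of fixture between -0.02 and 0.02 m) or (contact force between push_stick and pm3 above 0.05 N and y of pm3 in the frame of fixture above -0.02 m and y of push_stick in the frame of fixture above -0.11 m and x of push_stick in the frame of fixture between -0.02 and 0.02 m) or (contact force between push_stick and pm4 above 0.05 N and y of pm4 in the frame of fixture above -0.02 m and y of push_stick in the frame of fixture above -0.11 m and x of push_stick in the frame of fixture between -0.02 and 0.02 m))).
2. all the modules stand nose to tail under the press head, the first against the end stop (y of each of pm1, pm2, pm3, pm4 in the frame of fixture above 0.059 m and x of pm1 in the frame of fixture between -0.004 and 0.004 m and z of pm1 in the frame of fixture between 0.029 and 0.035 m and angle between each of pm1, pm2, pm3, pm4's own z axis and vertical below 0.1 rad and (distance between pm1 and pm2 below 0.045 m or distance between pm1 and pm3 below 0.045 m or distance between pm1 and pm4 below 0.045 m) and x of pm2 in the frame of fixture between -0.004 and 0.004 m and z of pm2 in the frame of fixture between 0.029 and 0.035 m and (distance between pm2 and pm1 below 0.045 m or distance between pm2 and pm3 below 0.045 m or distance between pm2 and pm4 below 0.045 m) and x of pm3 in the frame of fixture between -0.004 and 0.004 m and z of pm3 in the frame of fixture between 0.029 and 0.035 m and (distance between pm3 and pm1 below 0.045 m or distance between pm3 and pm2 below 0.045 m or distance between pm3 and pm4 below 0.045 m) and x of pm4 in the frame of fixture between -0.004 and 0.004 m and z of pm4 in the frame of fixture between 0.029 and 0.035 m and (distance between pm4 and pm1 below 0.045 m or distance between pm4 and pm2 below 0.045 m or distance between pm4 and pm3 below 0.045 m) and y of any of pm1, pm2, pm3, pm4 in the frame of fixture above 0.18 m), for 0.2 s.
3. the press head is wound fully down on its stop collars (value of joint press_head above 0.0195 m), for 0.2 s.
At the end, for the whole second after the job is handed in: All modules pins up on the channel floor under the press head, the first within 5 mm of the end stop, no gap over 5 mm in the row; head within 0.5 mm of its collars; push stick lying along the tool tray (within 0.3 rad), its centre within 50 mm of the tray's middle lengthways (all of step 2 and value of joint press_head above 0.0195 m and x of push_stick in the frame of tool_tray between -0.045 and 0.045 m and y of push_stick in the frame of tool_tray between -0.05 and 0.05 m and z of push_stick in the frame of tool_tray between 0.008 and 0.017 m and angle between the y axis of push_stick and the y axis of tool_tray, either way round below 0.3 rad); the robot touches nothing.
It fails at once if a bystander is moved or knocked over (distance of any of ipa_bottle, solder_spool, driver from where it was at the start of the episode above 0.03 m or angle between ipa_bottle's own z axis and vertical above 0.5 rad).
Of pm1, pm2, pm3, pm4 only 2 to 4 are there at a start; the rules pass over those that are not, and their reading is None.
At some moment in a run one of pm1, pm2, pm3, pm4 may be knocked a few centimetres aside while the robot is not near it.
Once in a run the grip may slacken for a moment while it holds something.
It also fails if it takes over 208 s, if anything falls off the work surface, if the arm or the gripper's body presses on something with over 40 N, if the wrist force passes 120 N, or if a joint passes its speed limit or range.

ROBOT

A 7-joint arm with a two-finger parallel gripper is mounted at the origin on the work surface. World frame = base frame: x ahead of the robot, y to its left, z up, the work surface at z = 0. Lengths are in m, angles in degrees, forces in N, time in s.
With the tool pointing down it reaches from about 0.425 to 0.875 m from the base axis. Payload 4.7 kg.
Tool frame: the origin (TCP) lies at the very end of the fingers, on their centre line; the grasp point (between the pads) lies 19 mm behind it (env.grasp_offset is the distance from the TCP to the grasp point, in m); z points along the fingers, y is the line along which they close (so a half turn about z gives the same grasp; the last joint's range is limited). The gripper opens to 87 mm and grips with 3 to 60 N. Pads are 19 mm wide; open, the fingers measure 117 mm over their backs; the gripper's body (75 mm by 190 mm) begins 51 mm behind the grasp point.
Start: joints at [72.599, 18.392, -4.016, 83.108, 1.295, 78.541, -3.26], TCP at [0.203, -0.617, 0.223] pointing down, gripper open.
Joint ranges: [-163.93, 163.93], [-17.29, 119.83], [-79.2, 71.16], [3.27, 140.29], [-89.18, 269.18], [5.43, 117.66], [-154.24, 154.24]. Speed limits (degrees/s): [147.25, 147.25, 180, 180, 180, 180, 180].

INTERFACE

Orientations are given as [roll, pitch, yaw] about the fixed x, y, z axes, in that order (R = Rz(yaw) Ry(pitch) Rx(roll)).
In Python, from cell import env gives the robot as it stands. The module is installed in compiled form; this text tells all that it offers.
- The arm moves only by the tool drive_tool, never from a script. Its argument "moves" is one flat list of numbers, 5 for each row, row after row: the shift along the tool's x, y, z in units of 40 mm (1.0 is 40 mm), then the turn about the tool's z in units of 10 degrees (1.0 is 10 degrees), then the finger opening in mm, from 0 to 87. A call has 1 to 5 rows; each row is the pose to reach, as a shift and turn from the pose commanded when the call began, along the tool's axes at that moment; what a row does not reach only later rows make up. A row lasts 1/8 s, in which the tool goes at most 62.5 mm and 10.7 degrees, less where a joint would pass 70% of its speed; a pose out of reach is approached as far as the arm can. A call with a gripper value outside its range is refused whole. The fingers move at their own pace and stop on an object; "squeeze" is the grip in N (left out, the last holds). Time passes only in rows, so rows that repeat a pose let the fingers close. It gives the time, the measured TCP pose, the force, the opening and the grip force at its end, in the units of the state.
- env.get_obs(): the state, without advancing time (a new reading comes with each control period).
- env.read_camera(name): name is "scene" or "side" or "wrist"; returns (picture, depth): 480x640x3 uint8, red, green, blue; 480x640 float32, m along the optical axis (not along the pixel's ray), 0 where there is no reading.
- env.camera_model(name): a dict with "K" (3x3 intrinsics, pixels), "k1" (the pictures are not rectified: a ray, as slopes to the right and down, at radius r is drawn at 1 + k1 r^2 times it, then the intrinsics apply), "rvec" (rotation vector, rad) and "tvec" (3), from world to camera coordinates, as OpenCV has them; the wrist camera has in their place "tool_from_camera" (4x4, takes a point from camera to tool coordinates, whose origin is the TCP and whose axes are the flange's). Camera axes: x right, y down, z forward; pixel columns grow to the right and rows downward; lengths in m; the calibration is good to about 2 mm. A picture is of the moment at which its call begins: read the wrist's pose just before it. camera_model takes no time and is no camera call.
- env.sign_off(): hands the job in; it is judged then, once.
The state is a dict: "time_s": time; "qpos": joint angles; "joint_velocities": joint speeds; "effort": joint torques, N m; "tool_pos": TCP position; "tool_rot": TCP orientation; "force": force on the tool from outside, world axes, zero at the start; "wrist_torque": the same for the moment, N m; "grip_width": finger opening in m; "grasp_force": force on a finger pad.
Only numpy, scipy, OpenCV 4.12 (cv2) and the standard library are available. Lean on these libraries where they do the work, as an engineer would, in place of code of your own. Each camera call takes 0.05 s, during which the arm holds its last target. There are 200 camera calls.

## Working session

There is one attempt and no reset: what is moved stays moved. The work goes in short steps, Python scripts to look and compute and a tool call to move; the robot and the scene stay as the last step left them, time stands still between calls to the robot, and variables do not carry over. Pictures are saved under pics/ and viewed, at most 14 in all, crops included, and the job is handed in when it is done.

Besides the shell and the picture viewer there is one more tool, called as a command line: name --argument value ..., lists and objects as JSON in quotes. drive_tool: Moves the arm, as the interface text tells. Its arguments: {"type":"object","properties":{"moves":{"type":"array","items":{"type":"number"}},"squeeze":{"type":"number"}},"required":["moves"]}

```bash
mkdir -p pics; cat > h.py <<'E'
import numpy as np, cv2
from cell import env
from scipy.spatial.transform import Rotation as R
def cam(name):
    m=env.camera_model(name); o=env.get_obs(); p,d=env.read_camera(name)
    K=np.array(m["K"])
    if name=="wrist":
        T=np.eye(4);T[:3,:3]=R.from_euler('xyz',o["tool_rot"],degrees=True).as_matrix();T[:3,3]=o["tool_pos"]
        M=T@np.array(m["tool_from_camera"])
    else:
        M=np.eye(4);r=R.from_rotvec(np.ravel(m["rvec"])).as_matrix();M[:3,:3]=r.T;M[:3,3]=-r.T@np.ravel(m["tvec"])
    return p,d,K,m["k1"],M
def rays(uv,K,k1):
    uv=np.atleast_2d(uv).astype(float)
    return cv2.undistortPoints(uv.reshape(-1,1,2),K,np.array([k1,0,0,0.])).reshape(-1,2)
def onplane(uv,z,c):
    K,k1,M=c[2:]; s=rays(uv,K,k1); d=np.c_[s,np.ones(len(s))]@M[:3,:3].T
    t=(z-M[2,3])/d[:,2]; return M[:3,3]+d*t[:,None]
def cloud(c):
    p,d,K,k1,M=c; v,u=np.mgrid[0:480,0:640]; s=rays(np.c_[u.ravel(),v.ravel()],K,k1)
    P=np.c_[s,np.ones(len(s))]*d.ravel()[:,None]
    return (P@M[:3,:3].T+M[:3,3]).reshape(480,640,3)
def proj(P,c):
    K,k1,M=c[2:]; q=(np.atleast_2d(P)-M[:3,3])@M[:3,:3]
    return cv2.projectPoints(q,np.zeros(3),np.zeros(3),K,np.array([k1,0,0,0.]))[0].reshape(-1,2)
def save(c,n): cv2.imwrite("pics/"+n+".png",c[0][:,:,::-1])
E
python3 - <<'E'
from h import *
o=env.get_obs();print(o, env.grasp_offset)
for n in("scene","side"):
    c=cam(n);save(c,n+"0");print(n,c[4].round(3).tolist(),c[2].tolist(),c[3]); np.save(n+"0.npy",cloud(c))
print(env.camera_model("wrist"))
E
```

```text
{'time_s': 0.0, 'qpos': array([72.59829476, 18.43799305, -4.01594738, 83.17550242,  1.29783681,
       78.53882822, -3.26076781]), 'joint_velocities': array([-0.01297377,  0.05537793,  0.05624986, -0.06397817,  0.07326805,
        0.05045712,  0.034276  ]), 'effort': array([-4.50955504e-04, -4.91294968e+01, -4.04618857e-01, -3.12530065e+01,
       -6.41140994e-02,  4.37477406e-02,  2.22870767e-04]), 'tool_pos': array([ 0.20288971, -0.61694967,  0.2214684 ]), 'tool_rot': array([-1.79893078e+02,  8.34297397e-03,  1.82116690e+01]), 'force': array([-0.21831424,  0.02491714,  0.2752586 ]), 'wrist_torque': array([ 0.04770737,  0.0100078 , -0.06430026]), 'grasp_force': 0.0, 'grip_width': 0.087133658143549} 0.0187
scene [[0.333, 0.792, -0.512, 1.221], [0.943, -0.273, 0.191, -0.263], [0.012, -0.546, -0.837, 1.327], [0.0, 0.0, 0.0, 1.0]] [[517.0453973950268, 0.0, 312.44585630313645], [0.0, 517.0453973950268, 243.62745606433856], [0.0, 0.0, 1.0]] -0.023290590308397335
side [[0.997, -0.018, 0.071, 0.421], [-0.07, -0.488, 0.87, -1.143], [0.019, -0.873, -0.487, 0.778], [0.0, 0.0, 0.0, 1.0]] [[535.2986566906187, 0.0, 313.1235546771224], [0.0, 535.2986566906187, 242.86318716062297], [0.0, 0.0, 1.0]] -0.07372872574013553
{'K': array([[336.00159314,   0.        , 319.37644108],
       [  0.        , 336.00159314, 234.76355799],
       [  0.        ,   0.        ,   1.        ]]), 'k1': -0.06401593031650202, 'tool_from_camera': array([[ 1.98120813e-04, -9.52180589e-01, -3.05535738e-01,
         8.38221550e-02],
       [ 9.99999874e-01,  3.29799387e-04, -3.79359179e-04,
         3.51230694e-04],
       [ 4.61983945e-04, -3.05535624e-01,  9.52180534e-01,
        -1.63066516e-01],
       [ 0.00000000e+00,  0.00000000e+00,  0.00000000e+00,
         1.00000000e+00]])}
```

View pics/scene0.png

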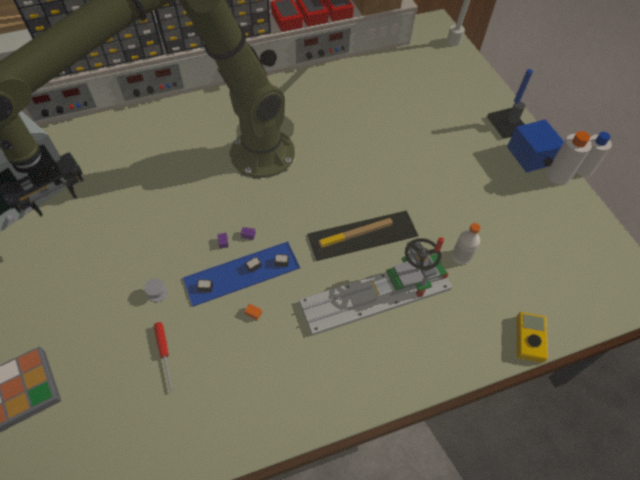

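View pics/side0.png

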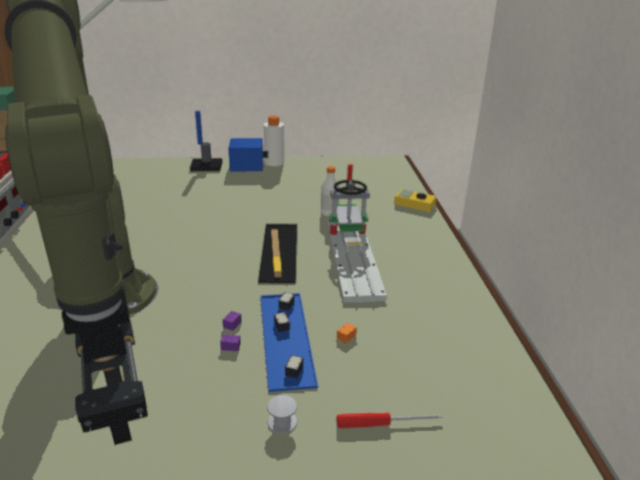

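The scene view shows 3 modules in the blue tray, at about (204,286), (253,264) and (281,260). The stick is at (355,234), the fixture runs from (310,315) to (450,285), the wheel is at (423,253) and its red handle at (439,243). The orange and purple blocks are decoys.

```bash
cat > m.py <<'E'
from h import *
def comps(mask,mn=15):
    n,l,s,ce=cv2.connectedComponentsWithStats(mask.astype(np.uint8)); 
    return [(l==i) for i in range(1,n) if s[i,4]>=mn]
def rect(P):
    (cx,cy),(w,h),a=cv2.minAreaRect(P[:,:2].astype(np.float32)*1000)
    if w>h: a=a; L,W=w,h
    else: a+=90; L,W=h,w
    return (round(cx/1000,4),round(cy/1000,4),round(L,1),round(W,1),round((a)%180,2))
E
python3 - <<'E'
from m import *
for n in("scene","side"):
    c=cam(n);X=cloud(c);hsv=cv2.cvtColor(c[0],cv2.COLOR_RGB2HSV);H,S,V=cv2.split(hsv);z=X[...,2]
    v,u=np.mgrid[0:480,0:640]
    reg=(X[...,0]>.2)&(X[...,0]<.95)&(X[...,1]>-.75)&(X[...,1]<.45)&(z<.26)
    print(n)
    blue=reg&(H>105)&(H<125)&(S>150)&(V>50)&(z<.03)
    for m in comps(blue,300): 
        uv=np.c_[u[m],v[m]]; P=onplane(uv,.004,c); print("blue",rect(P),m.sum(), np.median(z[m]).round(4))
    black=reg&(V<60)&(z<.02)
    for m in comps(black,200):
        uv=np.c_[u[m],v[m]]; P=onplane(uv,.004,c); print("black",rect(P),m.sum(), np.median(z[m]).round(4))
    wood=reg&(H>8)&(H<32)&(S>110)&(V>70)&(z<.05)
    for m in comps(wood,60):
        uv=np.c_[u[m],v[m]]; P=onplane(uv,.018,c); print("wood",rect(P),m.sum(),H[m].mean().round(), np.median(z[m]).round(4))
    lab=reg&(S<90)&(V>120)&(z>.015)&(z<.06)
    for m in comps(lab,12):
        uv=np.c_[u[m],v[m]]; P=onplane(uv,.027,c); print("pale",rect(P),m.sum(),uv.mean(0).round(), np.median(z[m]).round(4))
    red=reg&((H<6)|(H>174))&(S>150)&(V>60)
    for m in comps(red,8):
        print("red",np.c_[u[m],v[m]].mean(0).round(),m.sum(),np.median(X[m],0).round(3), z[m].max().round(3))
    wh=reg&(z>.16)&(z<.19)&(V<80)
    print("wheel",wh.sum(),rect(onplane(np.c_[u[wh],v[wh]],.175,c)))
E
```

```text
scene
blue (0.44, -0.195, 313.5, 91.8, 93.45) 1215 0.004
black (0.4313, 0.1973, 326.4, 96.6, 86.8) 1925 0.0043
wood (0.4222, 0.1779, 240.7, 32.6, 92.72) 467 20.0 0.0209
wood (0.5787, -0.1947, 46.3, 35.4, 42.98) 186 12.0 0.0236
wood (0.9303, 0.4508, 38.8, 26.5, 148.52) 96 23.0 0.0275
pale (0.4433, -0.0696, 31.9, 19.1, 60.01) 59 [281. 258.] 0.0284
pale (0.4309, -0.1522, 31.5, 19.6, 103.31) 60 [253. 262.] 0.029
pale (0.4135, -0.4392, 53.3, 49.4, 27.49) 212 [154. 285.] 0.0453
pale (0.5953, 0.1417, 36.1, 10.0, 77.39) 28 [366. 280.] 0.0202
pale (0.6275, 0.1745, 44.4, 37.5, 0.82) 165 [382. 286.] 0.051
pale (0.6789, 0.3179, 93.2, 33.0, 90.4) 240 [438. 286.] 0.021
pale (0.4534, -0.3042, 31.3, 16.2, 70.99) 66 [204. 283.] 0.0291
pale (0.6014, 0.0458, 13.2, 13.1, 146.81) 16 [336. 292.] 0.0205
pale (0.6425, 0.0888, 303.1, 109.4, 90.13) 1417 [334. 311.] 0.0213
pale (0.6322, 0.0388, 15.1, 13.8, 50.27) 23 [339. 301.] 0.0219
pale (0.6452, 0.0658, 22.1, 11.2, 158.24) 25 [349. 303.] 0.0211
pale (0.6547, -0.4527, 29.4, 4.9, 179.58) 18 [166. 365.] 0.017
red [440. 241.] 24 [0.644 0.304 0.223] 0.228
red [1
[... 621 characters left out ...]
0.0227
pale (0.5917, 0.0612, 16.8, 15.1, 177.65) 19 [340. 267.] 0.022
pale (0.4443, -0.0668, 38.0, 22.4, 72.8) 81 [286. 296.] 0.0291
pale (0.3128, -0.1328, 45.9, 21.1, 23.35) 26 [231. 314.] 0.0258
pale (0.4307, -0.1504, 37.1, 23.7, 112.71) 93 [281. 317.] 0.0287
pale (0.454, -0.3012, 36.7, 23.6, 69.49) 134 [294. 361.] 0.0282
pale (0.427, -0.4227, 56.3, 55.2, 177.24) 555 [282. 406.] 0.0448
pale (0.6922, -0.4634, 58.2, 4.9, 176.16) 58 [427. 416.] 0.017
pale (0.6406, -0.4649, 22.5, 4.8, 176.33) 21 [399. 417.] 0.0161
red [349. 172.] 43 [0.639 0.301 0.204] 0.227
red [333. 230.] 35 [0.593 0.257 0.038] 0.052
red [363. 420.] 671 [ 0.574 -0.461  0.023] 0.03
wheel 284 (0.636, 0.2567, 99.3, 93.1, 75.17)
```

```bash
cat > go.py <<'E'
import sys; from h import *
def go(p,yaw=90.,frm=None,show=1):
    o=env.get_obs(); q=R.from_euler('xyz',o["tool_rot"],degrees=True).as_matrix()
    d=q.T@(np.array(p)-o["tool_pos"]); dy=(yaw-o["tool_rot"][2]+180)%360-180
    print("at",o["tool_pos"].round(4),"yaw",o["tool_rot"][2].round(2),"-> units",(d/.04).round(3),"turn",round(-dy/10,3),"dist mm",round(np.linalg.norm(d)*1000),"w",round(o["grip_width"],4),"t",o["time_s"])
if __name__=="__main__": 
    a=[float(x) for x in sys.argv[1:]]; go(a[:3],a[3] if len(a)>3 else 90.)
E
python3 go.py .46 -.12 .24
```

```text
at [ 0.203  -0.6172  0.2219] yaw 18.21 -> units [ 9.988 -9.799 -0.442] turn -7.179 dist mm 560 w 0.087 t 0.2
```

drive_tool --moves '[1.1, -1.1, 0, -0.8, 87, 2.2, -2.2, -0.1, -1.6, 87, 3.3, -3.3, -0.2, -2.4, 87, 4.4, -4.4, -0.3, -3.2, 87, 5.5, -5.5, -0.4, -4.0, 87]'

```text
time_s: 0.82
tool_pos: [0.344, -0.3378, 0.2387]
tool_rot: [180.0, 0.0, 58.5]
force: [0.6, -0.5, 0.4]
grip_width: 0.0868
grasp_force: 0.0
```

```bash
python3 go.py .46 -.12 .24
```

```text
at [ 0.344  -0.3378  0.2387] yaw 58.47 -> units [ 6.157 -0.375 -0.035] turn -3.153 dist mm 247 w 0.0868 t 0.825
```

drive_tool --moves '[1.4, -0.1, 0, -0.8, 87, 2.8, -0.2, 0, -1.6, 87, 4.2, -0.3, 0, -2.4, 87, 5.6, -0.37, 0, -3.1, 87, 6.15, -0.37, 0, -3.15, 87]'

```text
time_s: 1.45
tool_pos: [0.4616, -0.1189, 0.2388]
tool_rot: [180.0, -0.0, 90.1]
force: [-0.6, -1.1, 0.1]
grip_width: 0.087
grasp_force: 0.0
```

drive_tool --moves '[0, 0, 0, 0, 87, 0, 0, 0, 0, 87]'

```text
time_s: 1.7
tool_pos: [0.4596, -0.1244, 0.2383]
tool_rot: [-180.0, 0.0, 89.6]
force: [-0.2, -0.8, -0.0]
grip_width: 0.0869
grasp_force: 0.0
```

```bash
cat > mods.py <<'E'
from m import *
# modules with label on top: wrist view, pale label surrounded by black
def mods(c,z=.027):
    hsv=cv2.cvtColor(c[0],cv2.COLOR_RGB2HSV);H,S,V=cv2.split(hsv);X=cloud(c);zz=X[...,2]
    v,u=np.mgrid[0:480,0:640]
    for m in comps((zz>z-.005)&(zz<z+.008)&(c[1]>0.05),200):
        P=X[m]; r=rect(P); print("top",r,m.sum(),np.c_[u[m],v[m]].mean(0).round(),"z",np.median(P[:,2]).round(4),"S",S[m].mean().round(),"V",V[m].mean().round())
if __name__=="__main__":
    import sys
    c=cam("wrist");save(c,sys.argv[1]);mods(c,float(sys.argv[2]) if len(sys.argv)>2 else .027)
    print(env.get_obs()["tool_pos"],env.get_obs()["tool_rot"])
E
python3 mods.py w1
```

```text
top (0.4226, 0.07, 27.8, 18.2, 89.14) 310 [282.  14.] z 0.0226 S 203.0 V 184.0
top (0.6179, 0.0106, 148.7, 13.7, 89.11) 1093 [469.  74.] z 0.0264 S 3.0 V 112.0
top (0.6606, 0.0119, 150.8, 14.1, 90.67) 1101 [507.  74.] z 0.0263 S 3.0 V 115.0
top (0.4429, -0.0713, 39.5, 28.0, 66.08) 929 [305. 157.] z 0.0282 S 29.0 V 131.0
top (0.3146, -0.1386, 40.3, 28.7, 60.46) 788 [197. 217.] z 0.0252 S 125.0 V 118.0
top (0.4299, -0.1537, 40.2, 28.3, 105.2) 818 [295. 229.] z 0.0281 S 31.0 V 126.0
top (0.5748, -0.1958, 40.1, 28.5, 43.24) 677 [416. 260.] z 0.0251 S 203.0 V 185.0
top (0.3159, -0.2183, 40.2, 28.7, 172.07) 580 [203. 278.] z 0.0253 S 129.0 V 119.0
[ 0.45954453 -0.12456551  0.23833117] [-1.79959170e+02  2.55634639e-02  8.95463701e+01]
```

View pics/w1.png

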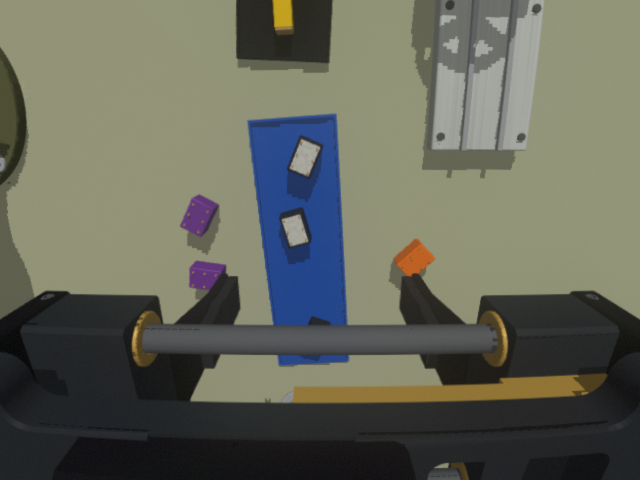

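```bash
python3 go.py .4429 -.0713 .011 66.1
```

```text
at [ 0.4595 -0.1246  0.2383] yaw 89.55 -> units [ 1.331 -0.423  5.683] turn 2.345 dist mm 234 w 0.087 t 1.75
```

drive_tool --moves '[0.6, -0.2, 1.0, 0.8, 60, 1.33, -0.42, 2.0, 1.7, 60, 1.33, -0.42, 3.2, 2.35, 60, 1.33, -0.42, 4.5, 2.35, 60, 1.33, -0.42, 5.4, 2.35, 60]'

```text
time_s: 2.38
tool_pos: [0.4422, -0.0712, 0.0204]
tool_rot: [-179.9, 0.1, 66.0]
force: [0.4, -0.5, -0.0]
grip_width: 0.0606
grasp_force: 0.0
```

drive_tool --moves '[0, 0, 0, 0, 60, 0, 0, 0, 0, 60]'

```text
time_s: 2.62
tool_pos: [0.4447, -0.0706, 0.0238]
tool_rot: [179.9, -0.0, 66.1]
force: [-0.1, 0.9, -0.3]
grip_width: 0.06
grasp_force: 0.0
```

```bash
python3 go.py .4429 -.0713 .011 66.1
```

```text
at [ 0.4447 -0.0706  0.0238] yaw 66.12 -> units [-0.035 -0.035  0.32 ] turn 0.002 dist mm 13 w 0.06 t 2.625
```

drive_tool --moves '[0, 0, 0.32, 0, 60, 0, 0, 0.32, 0, 20, 0, 0, 0.32, 0, 20, 0, 0, 0.32, 0, 20, 0, 0, 0.32, 0, 20]' --squeeze 20

```text
time_s: 3.25
tool_pos: [0.444, -0.0696, 0.0099]
tool_rot: [180.0, 0.0, 66.2]
force: [0.4, 0.1, 0.6]
grip_width: 0.0279
grasp_force: 3.7
```

drive_tool --moves '[0, 0, 0, 0, 20, 0, 0, -1.0, 0, 20, 0, 0, -2.3, 0, 20, 0, 0, -3.0, -0.8, 20, 0, 0, -3.0, -1.8, 20]'

```text
time_s: 3.88
tool_pos: [0.4457, -0.07, 0.1323]
tool_rot: [179.7, 0.1, 84.5]
force: [-0.4, -0.1, -1.4]
grip_width: 0.0279
grasp_force: 20.0
```

```bash
python3 go.py .62 .0 .22
```

```text
at [ 0.4457 -0.07    0.1323] yaw 84.51 -> units [ 2.155  4.182 -2.174] turn -0.549 dist mm 207 w 0.0279 t 3.875
```

drive_tool --moves '[0.5, 1.0, -0.5, -0.3, 20, 1.0, 2.0, -1.0, -0.55, 20, 1.5, 3.0, -1.5, -0.55, 20, 2.15, 4.18, -1.8, -0.55, 20, 2.15, 4.18, -1.8, -0.55, 20]'

```text
time_s: 4.5
tool_pos: [0.6213, 0.002, 0.201]
tool_rot: [180.0, -0.3, 89.9]
force: [-0.9, -1.0, -0.8]
grip_width: 0.0278
grasp_force: 20.0
```

drive_tool --moves '[0, 0, 0, 0, 20, 0, 0, 0, 0, 20]'

```text
time_s: 4.75
tool_pos: [0.6178, -0.0018, 0.2015]
tool_rot: [-179.9, 0.1, 89.7]
force: [-0.1, -0.8, -0.8]
grip_width: 0.0278
grasp_force: 20.0
```

```bash
cat > fix.py <<'E'
from m import *
import sys
c=cam("wrist");save(c,sys.argv[1]);X=cloud(c);H,S,V=cv2.split(cv2.cvtColor(c[0],cv2.COLOR_RGB2HSV));z=X[...,2]
v,u=np.mgrid[0:480,0:640]
reg=(c[1]>.1)&(abs(X[...,0]-.64)<.08)
# walls
for s in(-1,1):
    m=reg&(z>.0235)&(z<.031)&(abs(X[...,0]-.6393-s*.0205)<.012)&(X[...,1]<.12)&(X[...,1]>-.1)
    P=X[m]; print("wall",rect(P),"z",np.median(P[:,2]).round(4),"y",np.percentile(P[:,1],[.5,99.5]).round(4)); a=np.polyfit(P[:,1],P[:,0],1);print("x at y=0,.1",np.polyval(a,[0,.1]).round(4))
m=reg&(z>.01)&(z<.05)&(X[...,1]<.1);P=X[m];print("bed ymin",np.percentile(P[:,1],.3).round(4),rect(P),"floor z",np.median(X[reg&(abs(X[...,0]-.6393)<.012)&(abs(X[...,1]-.02)<.04)][:,2]))
y=reg&(H>20)&(H<35)&(S>120)&(V>100)&(z>.04)&(z<.07)
if y.sum()>5: print("yellow",rect(X[y]),np.median(X[y],0).round(4))
print(env.get_obs()["tool_pos"],env.get_obs()["tool_rot"])
E
python3 fix.py w2
```

```text
wall (0.6181, 0.035, 169.7, 8.6, 89.48) z 0.0268 y [-0.0489  0.1196]
x at y=0,.1 [0.6174 0.6168]
wall (0.6583, 0.0287, 182.2, 6.8, 90.61) z 0.0267 y [-0.0614  0.1193]
x at y=0,.1 [0.6583 0.6574]
bed ymin -0.2088 (0.632, -0.0597, 325.8, 121.6, 85.97) floor z 0.21794120430589897
yellow (0.6368, 0.1437, 41.8, 4.2, 0.99) [0.6376 0.1433 0.0568]
[ 0.61790742 -0.00189137  0.20176304] [-1.79979099e+02  8.59529298e-02  8.96449297e+01]
```

View pics/w2.png

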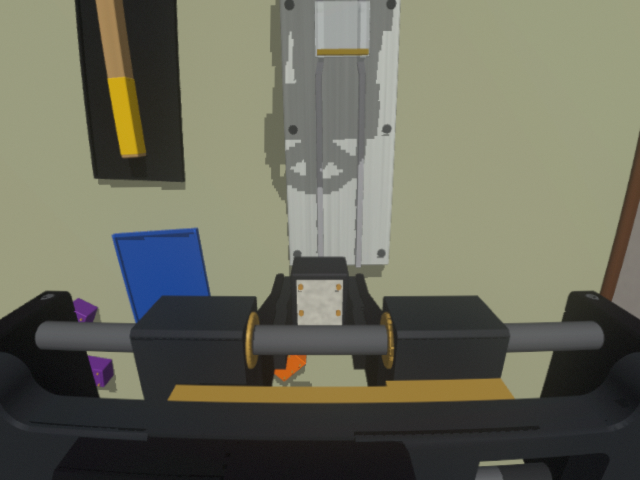

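```bash
python3 go.py .638 .07 .07 90.4
```

```text
at [ 0.6179 -0.0019  0.2018] yaw 89.64 -> units [1.805 0.492 3.291] turn -0.076 dist mm 151 w 0.0282 t 4.8
```

drive_tool --moves '[0.6, 0.2, 1.0, 0, 20, 1.2, 0.4, 2.0, -0.08, 20, 1.8, 0.49, 2.8, -0.08, 20, 1.8, 0.49, 3.3, -0.08, 20, 1.8, 0.49, 3.3, -0.08, 20]'

```text
time_s: 5.42
tool_pos: [0.6376, 0.0688, 0.0685]
tool_rot: [-179.8, 0.1, 90.4]
force: [-0.6, -0.5, -0.2]
grip_width: 0.0277
grasp_force: 20.0
```

drive_tool --moves '[0, 0, 0, 0, 20, 0, 0, 0, 0, 20]'

```text
time_s: 5.68
tool_pos: [0.6399, 0.0699, 0.0714]
tool_rot: [179.8, 0.0, 90.4]
force: [0.1, 0.5, -0.7]
grip_width: 0.0279
grasp_force: 20.0
```

```bash
python3 go.py .638 .07 .03 90.4
```

```text
at [0.6399 0.0699 0.0714] yaw 90.41 -> units [ 0.004 -0.051  1.035] turn 0.001 dist mm 41 w 0.0279 t 5.675
```

drive_tool --moves '[0, -0.02, 0.6, 0, 20, 0, -0.02, 1.0, 0, 20, 0, -0.02, 1.0, 0, 20]'

```text
time_s: 6.05
tool_pos: [0.6371, 0.0704, 0.0286]
tool_rot: [-179.9, 0.0, 90.5]
force: [0.6, -0.1, -0.2]
grip_width: 0.0278
grasp_force: 20.0
```

drive_tool --moves '[0, 0, 0.05, 0, 20, 0, 0, 0.05, 0, 20]'

```text
time_s: 6.3
tool_pos: [0.6385, 0.0711, 0.0284]
tool_rot: [179.9, -0.0, 90.5]
force: [-0.2, 0.8, -0.1]
grip_width: 0.0277
grasp_force: 20.0
```

drive_tool --moves '[0, 0, 0, 0, 45, 0, 0, 0, 0, 45, 0, 0, -1.0, 0, 60, 0, 0, -2.5, 0, 60, 0, 0, -3.5, 0, 60]'

```text
time_s: 6.92
tool_pos: [0.6388, 0.0715, 0.1709]
tool_rot: [179.8, -0.0, 90.5]
force: [1.0, 0.3, -0.9]
grip_width: 0.0589
grasp_force: 0.0
```

```bash
python3 go.py .4299 -.1537 .06 105.2
```

```text
at [0.6388 0.0715 0.1709] yaw 90.53 -> units [-5.582 -5.284  2.754] turn -1.467 dist mm 327 w 0.0589 t 6.925
```

drive_tool --moves '[-1.1, -1.0, 0, -0.3, 60, -2.2, -2.0, 0, -0.6, 60, -3.3, -3.1, 0, -0.9, 60, -4.4, -4.2, 0, -1.2, 60, -5.3, -5.28, 0, -1.47, 60]'

```text
time_s: 7.55
tool_pos: [0.4271, -0.1447, 0.168]
tool_rot: [180.0, 0.1, 105.2]
force: [0.7, -0.9, 0.2]
grip_width: 0.0605
grasp_force: 0.0
```

drive_tool --moves '[0, 0, 0, 0, 60, 0, 0, 0, 0, 60]'

```text
time_s: 7.8
tool_pos: [0.4293, -0.1425, 0.1682]
tool_rot: [179.9, 0.1, 105.2]
force: [-0.2, 0.4, -0.0]
grip_width: 0.0601
grasp_force: 0.0
```

```bash
python3 mods.py w3; python3 go.py .4299 -.1537 .011 105.2
```

```text
top (0.6397, 0.024, 175.1, 54.8, 90.48) 3592 [586. 105.] z 0.0264 S 3.0 V 107.0
top (0.3147, -0.139, 40.6, 28.8, 60.68) 1318 [202. 185.] z 0.0254 S 126.0 V 131.0
top (0.4298, -0.1531, 39.4, 28.0, 105.11) 1217 [317. 231.] z 0.0282 S 36.0 V 142.0
top (0.3158, -0.218, 40.1, 28.7, 170.99) 1070 [190. 262.] z 0.0253 S 132.0 V 132.0
top (0.5744, -0.1954, 39.9, 27.3, 48.09) 438 [436. 302.] z 0.0249 S 208.0 V 195.0
top (0.4521, -0.3048, 42.0, 28.7, 67.93) 707 [301. 365.] z 0.0281 S 34.0 V 138.0
[ 0.42972654 -0.14181952  0.16815033] [1.79937946e+02 2.10675218e-02 1.05300228e+02]
at [ 0.4297 -0.1418  0.1682] yaw 105.3 -> units [-0.286 -0.078  3.929] turn 0.01 dist mm 158 w 0.0597 t 7.85
```

drive_tool --moves '[-0.28, -0.07, 1.2, 0, 60, -0.28, -0.07, 2.6, 0, 60, -0.28, -0.07, 3.7, 0, 60, -0.28, -0.07, 3.95, 0, 60, -0.28, -0.07, 3.95, 0, 60]'

```text
time_s: 8.48
tool_pos: [0.43, -0.1534, 0.0101]
tool_rot: [180.0, -0.1, 105.3]
force: [0.9, 0.9, 0.7]
grip_width: 0.0601
grasp_force: 0.0
```

drive_tool --moves '[0, 0, 0, 0, 20, 0, 0, 0, 0, 20, 0, 0, 0, 0, 20, 0, 0, 0, 0, 20, 0, 0, 0, 0, 20]'

```text
time_s: 9.1
tool_pos: [0.4292, -0.1547, 0.0102]
tool_rot: [180.0, 0.0, 105.2]
force: [-1.0, 0.2, 3.8]
grip_width: 0.028
grasp_force: 20.0
```

drive_tool --moves '[0, 0, -1.0, 0, 20, 0, 0, -2.4, 0.5, 20, 0, 0, -3.0, 1.0, 20, 0, 0, -3.0, 1.48, 20, 0, 0, -3.0, 1.48, 20]'

```text
time_s: 9.72
tool_pos: [0.4287, -0.1545, 0.1297]
tool_rot: [-180.0, 0.0, 90.5]
force: [-0.7, -0.1, -0.3]
grip_width: 0.0283
grasp_force: 20.0
```

```bash
python3 go.py .638 .028 .07 90.4
```

```text
at [ 0.4287 -0.1545  0.1297] yaw 90.45 -> units [4.521 5.269 1.491] turn 0.005 dist mm 284 w 0.0283 t 9.725
```

drive_tool --moves '[1.0, 0.9, 0, 0, 20, 2.0, 1.8, 0, 0, 20, 3.0, 2.7, 0, 0, 20, 4.1, 3.6, 0, 0, 20, 5.2, 4.52, 0, 0, 20]'

```text
time_s: 10.35
tool_pos: [0.6088, 0.0557, 0.1285]
tool_rot: [-179.9, 0.0, 90.5]
force: [0.4, -0.5, -0.1]
grip_width: 0.028
grasp_force: 20.0
```

drive_tool --moves '[0.07, 0, 0.7, 0, 20, 0.07, 0, 1.2, 0, 20, 0.07, 0, 1.2, 0, 20, 0.07, 0, 1.2, 0, 20]'

```text
time_s: 10.85
tool_pos: [0.6084, 0.0565, 0.0822]
tool_rot: [180.0, 0.0, 90.3]
force: [0.5, -0.3, 0.3]
grip_width: 0.0278
grasp_force: 20.0
```

```bash
python3 mods.py w4 .044; python3 go.py .638 .028 .03 90.4
```

```text
top (0.6371, 0.1623, 46.1, 43.2, 0.6) 6086 [374.  82.] z 0.0508 S 7.0 V 163.0
top (0.6382, 0.0697, 40.4, 28.3, 90.66) 2638 [367. 242.] z 0.0451 S 19.0 V 107.0
[0.60875264 0.05670055 0.08266638] [1.79918532e+02 3.08193533e-02 9.03323666e+01]
at [0.6088 0.0567 0.0827] yaw 90.33 -> units [-0.721  0.725  1.318] turn -0.007 dist mm 67 w 0.0277 t 10.9
```

drive_tool --moves '[-0.75, 0.72, 0, 0, 20, -0.75, 0.72, 0, 0, 20, -0.75, 0.72, 0.6, 0, 20, -0.75, 0.72, 1.0, 0, 20, -0.75, 0.72, 1.0, 0, 20]'

```text
time_s: 11.52
tool_pos: [0.636, 0.0278, 0.0407]
tool_rot: [-179.9, 0.0, 90.4]
force: [0.3, 0.0, -0.6]
grip_width: 0.0279
grasp_force: 20.0
```

drive_tool --moves '[0, 0, 0, 0, 20, 0, 0, 0, 0, 20]'

```text
time_s: 11.78
tool_pos: [0.6379, 0.0281, 0.0427]
tool_rot: [179.9, 0.0, 90.4]
force: [0.3, -0.2, 0.0]
grip_width: 0.0277
grasp_force: 20.0
```

```bash
python3 go.py .638 .027 .029 90.4
```

```text
at [0.6379 0.0281 0.0427] yaw 90.42 -> units [-0.028  0.002  0.344] turn 0.002 dist mm 14 w 0.0277 t 11.775
```

drive_tool --moves '[-0.03, 0.03, 0.2, 0, 20, -0.03, 0.03, 0.34, 0, 20, -0.03, 0.03, 0.34, 0, 20]'

```text
time_s: 12.15
tool_pos: [0.6382, 0.0266, 0.0276]
tool_rot: [-180.0, 0.0, 90.4]
force: [0.8, -0.5, -0.9]
grip_width: 0.0278
grasp_force: 20.0
```

drive_tool --moves '[0, 0, 0, 0, 45, 0, 0, 0, 0, 45, 0, 0, -1.0, 0, 60, 0, 0, -2.5, 0, 60, 0, 0, -3.5, 0, 60]'

```text
time_s: 12.78
tool_pos: [0.6393, 0.0272, 0.1712]
tool_rot: [179.8, -0.0, 90.4]
force: [0.8, -0.8, -0.3]
grip_width: 0.0583
grasp_force: 0.0
```

```bash
python3 go.py .4525 -.3035 .17 68
```

```text
at [0.6393 0.0272 0.1712] yaw 90.43 -> units [-8.232 -4.73   0.016] turn 2.243 dist mm 380 w 0.0583 t 12.775
```

drive_tool --moves '[-1.2, -0.7, 0, 0.4, 60, -2.4, -1.4, 0, 0.9, 60, -3.6, -2.1, 0, 1.4, 60, -4.8, -2.8, 0, 1.9, 60, -6.0, -3.5, 0, 2.24, 60]'

```text
time_s: 13.4
tool_pos: [0.4992, -0.2157, 0.1685]
tool_rot: [179.9, 0.0, 67.9]
force: [0.2, -1.4, 0.8]
grip_width: 0.0603
grasp_force: 0.0
```

```bash
python3 go.py .4525 -.3035 .17 68
```

```text
at [ 0.4992 -0.2157  0.1685] yaw 67.89 -> units [-2.472 -0.255 -0.036] turn -0.011 dist mm 99 w 0.0603 t 13.4
```

drive_tool --moves '[-1.2, -0.1, 0, 0, 60, -2.3, -0.25, 0, 0, 60, -2.3, -0.25, 0, 0, 60, -2.3, -0.25, 0, 0, 60]'

```text
time_s: 13.9
tool_pos: [0.4569, -0.2951, 0.1683]
tool_rot: [180.0, -0.0, 68.0]
force: [-0.0, -0.5, 0.2]
grip_width: 0.0597
grasp_force: 0.0
```

```bash
python3 mods.py w5; python3 go.py .4525 -.3035 .011 68
```

```text
top (0.5752, -0.1965, 40.4, 28.7, 43.29) 1674 [406.  65.] z 0.0251 S 201.0 V 203.0
top (0.3147, -0.1391, 40.4, 29.5, 60.85) 1417 [108. 121.] z 0.0253 S 140.0 V 124.0
top (0.3157, -0.2186, 40.9, 28.6, 171.17) 1230 [152. 201.] z 0.0254 S 129.0 V 126.0
top (0.4528, -0.3047, 40.1, 27.7, 67.43) 1226 [319. 231.] z 0.0281 S 34.0 V 139.0
[ 0.45725486 -0.29448913  0.1683293 ] [ 1.79975868e+02 -3.18939689e-02  6.81182413e+01]
at [ 0.4573 -0.2945  0.1683] yaw 68.12 -> units [-0.256 -0.028  3.933] turn 0.012 dist mm 158 w 0.0597 t 13.95
```

drive_tool --moves '[-0.28, -0.01, 1.2, 0.05, 60, -0.28, -0.01, 2.6, 0.05, 60, -0.28, -0.01, 3.7, 0.05, 60, -0.28, -0.01, 3.95, 0.05, 60, -0.28, -0.01, 3.95, 0.05, 60]'

```text
time_s: 14.58
tool_pos: [0.4529, -0.3052, 0.0108]
tool_rot: [180.0, -0.0, 67.6]
force: [-0.7, -1.2, 0.2]
grip_width: 0.0602
grasp_force: 0.0
```

drive_tool --moves '[0, 0, 0, 0, 20, 0, 0, 0, 0, 20, 0, 0, 0, 0, 20, 0, 0, 0, 0, 20, 0, 0, 0, 0, 20]'

```text
time_s: 15.2
tool_pos: [0.452, -0.3064, 0.0106]
tool_rot: [180.0, 0.0, 67.5]
force: [-0.9, 0.0, 2.9]
grip_width: 0.0277
grasp_force: 20.0
```

drive_tool --moves '[0, 0, -1.0, 0, 20, 0, 0, -2.4, -0.7, 20, 0, 0, -3.0, -1.5, 20, 0, 0, -3.0, -2.28, 20, 0, 0, -3.0, -2.28, 20]'

```text
time_s: 15.82
tool_pos: [0.4517, -0.3061, 0.1301]
tool_rot: [-180.0, 0.0, 90.2]
force: [-0.4, -0.0, 0.1]
grip_width: 0.028
grasp_force: 20.0
```

```bash
python3 go.py .638 -.017 .09 90.4
```

```text
at [ 0.4517 -0.3061  0.1301] yaw 90.22 -> units [7.21  4.686 1.002] turn -0.018 dist mm 346 w 0.028 t 15.825
```

drive_tool --moves '[1.2, 0.8, 0, 0, 20, 2.4, 1.6, 0, 0, 20, 3.6, 2.4, 0, 0, 20, 4.8, 3.2, 0, 0, 20, 6.0, 4.0, 0, 0, 20]'

```text
time_s: 16.45
tool_pos: [0.6109, -0.0639, 0.1293]
tool_rot: [-179.9, 0.0, 90.1]
force: [-0.2, -0.5, 0.1]
grip_width: 0.0279
grasp_force: 20.0
```

drive_tool --moves '[1.1, 0.65, 0.4, 0, 20, 1.1, 0.68, 1.0, 0, 20, 1.1, 0.68, 1.0, 0, 20, 1.1, 0.68, 1.0, 0, 20]'

```text
time_s: 16.95
tool_pos: [0.6375, -0.0222, 0.0902]
tool_rot: [-180.0, 0.0, 90.2]
force: [0.5, -0.7, 0.5]
grip_width: 0.0277
grasp_force: 20.0
```

```bash
python3 mods.py w6 .044; python3 go.py .638 -.017 .029 90.4
```

```text
top (0.638, 0.0693, 40.0, 28.2, 90.16) 3330 [322. 114.] z 0.0453 S 19.0 V 103.0
top (0.6376, 0.0269, 39.6, 28.1, 90.61) 2818 [321. 185.] z 0.0451 S 19.0 V 133.0
[ 0.63783761 -0.02229649  0.09085233] [1.79954692e+02 3.65221873e-02 9.01606016e+01]
at [ 0.6378 -0.0223  0.0909] yaw 90.16 -> units [0.133 0.003 1.546] turn -0.024 dist mm 62 w 0.0277 t 17.0
```

drive_tool --moves '[0.1, 0, 0.5, 0, 20, 0.1, 0, 1.0, 0, 20, 0.1, 0, 1.3, 0, 20, 0.1, 0, 1.54, 0, 20, 0.1, 0, 1.54, 0, 20]'

```text
time_s: 17.62
tool_pos: [0.6375, -0.017, 0.028]
tool_rot: [-180.0, -0.0, 90.3]
force: [-0.4, -0.3, 0.0]
grip_width: 0.0278
grasp_force: 20.0
```

drive_tool --moves '[0, 0, 0, 0, 45, 0, 0, 0, 0, 45, 0, 0, -1.0, 0, 60, 0, 0, -2.5, 0, 60, 0, 0, -3.5, 0, 60]'

```text
time_s: 18.25
tool_pos: [0.6384, -0.0168, 0.1717]
tool_rot: [179.8, 0.0, 90.3]
force: [0.9, -0.4, 0.4]
grip_width: 0.0586
grasp_force: 0.0
```

```bash
python3 go.py .423 .04 .15 90.4
```

```text
at [ 0.6384 -0.0168  0.1717] yaw 90.32 -> units [ 1.449 -5.379  0.526] turn -0.008 dist mm 224 w 0.0586 t 18.25
```

drive_tool --moves '[0.6, -1.1, 0, 0, 60, 1.2, -2.2, 0, 0, 60, 1.8, -3.3, 0, 0, 60, 2.4, -4.4, 0, 0, 60, 2.4, -4.95, 0, 0, 60]'

```text
time_s: 18.88
tool_pos: [0.4369, 0.0799, 0.1684]
tool_rot: [180.0, 0.1, 90.5]
force: [0.0, -0.4, 0.3]
grip_width: 0.06
grasp_force: 0.0
```

drive_tool --moves '[0, 0, 0, 0, 60, 0, 0, 0, 0, 60]'

```text
time_s: 19.12
tool_pos: [0.4401, 0.0775, 0.169]
tool_rot: [179.9, 0.0, 90.3]
force: [0.0, 0.1, -0.3]
grip_width: 0.0598
grasp_force: 0.0
```

```bash
python3 - <<'E'
from m import *
c=cam("wrist");save(c,"w7");X=cloud(c);H,S,V=cv2.split(cv2.cvtColor(c[0],cv2.COLOR_RGB2HSV));z=X[...,2]
w=(c[1]>.1)&(H>8)&(H<32)&(S>90)&(z>.014)&(z<.035)&(X[...,0]<.52)
for m in comps(w,300): print("stick",rect(X[m]),np.median(z[m]).round(4),m.sum())
y=w&(H>21)&(S>180)
for m in comps(y,200): print("sleeve",rect(X[m]),np.median(z[m]).round(4),m.sum())
b=(c[1]>.1)&(V<70)&(z<.012)&(X[...,0]<.52)
for m in comps(b,2000): print("black",rect(X[m]),m.sum())
E
python3 mods.py w7b .044
python3 go.py .423 .12 .014 90.4
```

```text
stick (0.4201, 0.1602, 206.7, 18.7, 91.89) 0.0219 4941
sleeve (0.4222, 0.0965, 73.3, 18.7, 91.89) 0.0221 1509
black (0.4268, 0.1515, 241.0, 98.9, 86.72) 22002
top (0.6366, 0.1625, 47.6, 43.5, 179.88) 2590 [554. 129.] z 0.0506 S 7.0 V 164.0
top (0.6373, 0.0487, 82.1, 30.1, 88.89) 2469 [528. 253.] z 0.0449 S 21.0 V 126.0
[0.43998664 0.07776845 0.16873352] [ 1.79973454e+02 -6.80523411e-02  9.02847809e+01]
at [0.44   0.0778 0.1687] yaw 90.28 -> units [ 1.053 -0.421  3.869] turn -0.012 dist mm 161 w 0.0603 t 19.225
```

View pics/w7.png

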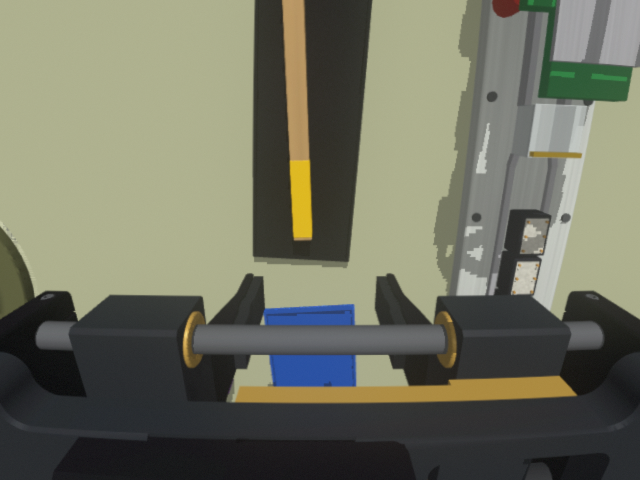

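drive_tool --moves '[0.6, -0.3, 0.8, -0.16, 45, 1.05, -0.46, 2.0, -0.16, 45, 1.05, -0.46, 3.2, -0.16, 45, 1.05, -0.46, 3.6, -0.16, 45, 1.05, -0.46, 3.6, -0.16, 45]'

```text
time_s: 19.85
tool_pos: [0.4194, 0.1204, 0.0232]
tool_rot: [-179.8, -0.2, 91.9]
force: [1.3, 0.3, 0.9]
grip_width: 0.0448
grasp_force: 0.0
```

drive_tool --moves '[0, 0, 0.2, 0, 45, 0, 0, 0.3, 0, 45, 0, 0, 0.3, 0, 45]'

```text
time_s: 20.23
tool_pos: [0.4207, 0.1196, 0.0127]
tool_rot: [180.0, 0.0, 91.9]
force: [-0.1, -0.3, 0.1]
grip_width: 0.045
grasp_force: 0.0
```

```bash
python3 go.py .4214 .12 .012 91.9
```

```text
at [0.4207 0.1196 0.0127] yaw 91.89 -> units [0.009 0.019 0.018] turn -0.001 dist mm 1 w 0.045 t 20.225
```

drive_tool --moves '[0, 0, 0, 0, 10, 0, 0, 0, 0, 10, 0, 0, 0, 0, 10, 0, 0, 0, 0, 10, 0, 0, 0, 0, 10]' --squeeze 45

```text
time_s: 20.85
tool_pos: [0.4205, 0.1197, 0.0126]
tool_rot: [180.0, 0.0, 91.9]
force: [-0.3, -0.2, 1.1]
grip_width: 0.0173
grasp_force: 45.0
```

drive_tool --moves '[0, 0, -0.8, 0, 10, 0, 0, -1.8, 0, 10, 0, 0, -2.5, 0, 10, 0, 0, -2.5, 0.15, 10, 0, 0, -2.5, 0.15, 10]'

```text
time_s: 21.48
tool_pos: [0.4197, 0.1193, 0.1117]
tool_rot: [-179.9, 0.0, 90.4]
force: [-0.3, -1.2, -1.4]
grip_width: 0.0174
grasp_force: 45.0
```

```bash
python3 go.py .638 -.228 .1 90.4
```

```text
at [0.4197 0.1193 0.1117] yaw 90.39 -> units [-8.72   5.4    0.291] turn -0.001 dist mm 410 w 0.0174 t 21.475
```

drive_tool --moves '[-1.3, 0.3, 0, 0, 10, -2.6, 0.8, 0, 0, 10, -3.9, 1.4, 0, 0, 10, -5.2, 2.1, 0, 0, 10, -6.4, 2.9, 0, 0, 10]'

```text
time_s: 22.1
tool_pos: [0.5377, -0.1371, 0.1102]
tool_rot: [-179.8, -0.1, 90.4]
force: [-0.2, 0.9, 0.0]
grip_width: 0.0176
grasp_force: 45.0
```

drive_tool --moves '[-1.1, 0.8, 0, 0, 10, -2.0, 1.7, 0, 0, 10, -2.32, 2.5, 0, 0, 10, -2.32, 2.5, 0, 0, 10, -2.32, 2.5, 0, 0, 10]'

```text
time_s: 22.72
tool_pos: [0.6377, -0.2259, 0.1104]
tool_rot: [-179.8, -0.1, 90.5]
force: [-0.6, -0.5, 0.1]
grip_width: 0.0174
grasp_force: 45.0
```

```bash
cat > st.py <<'E'
from m import *
import sys
o=env.get_obs()
c=cam("wrist");save(c,sys.argv[1]);X=cloud(c);H,S,V=cv2.split(cv2.cvtColor(c[0],cv2.COLOR_RGB2HSV));z=X[...,2]
w=(c[1]>.1)&(H>8)&(H<32)&(S>90)&(abs(X[...,0]-o["tool_pos"][0])<.03)&(z>.015)
for m in comps(w,200):
    P=X[m]; r=rect(P); print("stick",r,"nose y",np.percentile(P[:,1],99.5).round(4),"tool",o["tool_pos"].round(4)); a=np.polyfit(P[:,1],P[:,2],1);print("z at ends",np.polyval(a,[P[:,1].min(),P[:,1].max()]).round(4),"x",np.polyval(np.polyfit(P[:,1],P[:,0],1),[P[:,1].min(),P[:,1].max()]).round(4))
E
python3 st.py w8; python3 mods.py w8b .044; python3 go.py .638 -.228 .029 90.4
```

```text
stick (0.6374, -0.1662, 150.2, 19.9, 89.54) nose y -0.0919 tool [ 0.6377 -0.2259  0.1104]
z at ends [0.1202 0.1191] x [0.6373 0.6365]
stick (0.624, -0.2229, 26.7, 0.8, 91.12) nose y -0.2098 tool [ 0.6377 -0.2259  0.1104]
z at ends [0.1654 0.1876] x [0.6239 0.6238]
stick (0.6373, -0.2712, 23.1, 18.3, 90.82) nose y -0.2601 tool [ 0.6377 -0.2259  0.1104]
z at ends [0.1196 0.1198] x [0.6375 0.6373]
stick (0.6508, -0.2224, 26.3, 0.7, 90.69) nose y -0.2128 tool [ 0.6377 -0.2259  0.1104]
z at ends [0.1649 0.1895] x [0.6509 0.6507]
[ 0.63779517 -0.22639863  0.11169426] [-1.79890801e+02 -2.34583428e-02  9.04910498e+01]
at [ 0.6378 -0.2264  0.1117] yaw 90.49 -> units [-0.041  0.009  2.067] turn 0.009 dist mm 83 w 0.0172 t 22.825
```

drive_tool --moves '[-0.35, 0, 0, 0, 10, -0.35, 0, 0, 0, 10]'

```text
time_s: 23.08
tool_pos: [0.6382, -0.2444, 0.1127]
tool_rot: [-180.0, 0.1, 90.2]
force: [0.2, -0.6, -0.8]
grip_width: 0.0173
grasp_force: 45.0
```

```bash
python3 - <<'E'
from m import *
for n in("scene","side"):
    c=cam(n);X=cloud(c);z=X[...,2]
    cv2.imwrite(f"pics/{n}1.png",cv2.resize(c[0][180:360,150:470,::-1] if n=="scene" else c[0][180:400,230:430,::-1],None,fx=2.4,fy=2.4))
    for m in comps((z>.038)&(z<.049)&(abs(X[...,0]-.638)<.03)&(X[...,1]<.13)&(X[...,1]>-.3),20): print(n,rect(X[m]),m.sum())
E
python3 go.py .638 -.24 .06 90.4
```

```text
scene (0.6394, 0.0287, 125.2, 31.6, 89.31) 400
side (0.6331, -0.0158, 36.3, 16.1, 91.14) 51
at [ 0.6387 -0.2423  0.1128] yaw 90.34 -> units [ 0.059 -0.016  1.319] turn -0.006 dist mm 53 w 0.0172 t 23.175
```

View pics/scene1.png

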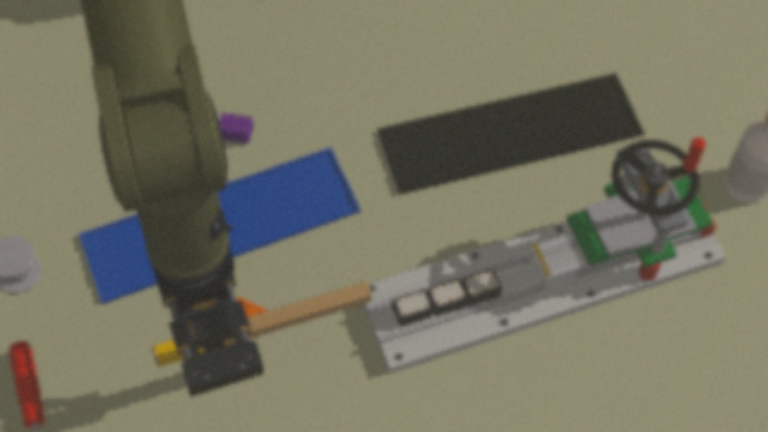

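drive_tool --moves '[0, -0.01, 0.8, 0, 10, 0, -0.01, 1.6, 0, 10, 0, -0.01, 2.0, 0, 10, 0, -0.01, 2.0, 0, 10]'

```text
time_s: 23.68
tool_pos: [0.6378, -0.2411, 0.0316]
tool_rot: [-179.9, -0.1, 90.4]
force: [-1.0, -0.8, -0.7]
grip_width: 0.0173
grasp_force: 45.0
```

drive_tool --moves '[0.3, 0, 0, 0, 10, 0.6, 0, 0, 0, 10, 0.9, 0, 0, 0, 10, 1.2, 0, 0, 0, 10]'

```text
time_s: 24.18
tool_pos: [0.6385, -0.1927, 0.0331]
tool_rot: [180.0, 0.1, 90.4]
force: [1.0, -0.7, -0.0]
grip_width: 0.0173
grasp_force: 45.0
```

```bash
python3 st.py w9; python3 mods.py w9b .044;python3 go.py .638 -.04 .031 90.4
```

```text
stick (0.6373, -0.1331, 149.8, 19.8, 90.68) nose y -0.0589 tool [ 0.6385 -0.1927  0.0331]
z at ends [0.043  0.0421] x [0.638  0.6375]
stick (0.6245, -0.1893, 26.6, 0.5, 90.81) nose y -0.1763 tool [ 0.6385 -0.1927  0.0331]
z at ends [0.0885 0.1106] x [0.6245 0.6243]
stick (0.638, -0.2382, 23.8, 18.4, 91.06) nose y -0.2268 tool [ 0.6385 -0.1927  0.0331]
z at ends [0.0423 0.0425] x [0.6382 0.638 ]
stick (0.6514, -0.1893, 26.0, 0.7, 90.91) nose y -0.1771 tool [ 0.6385 -0.1927  0.0331]
z at ends [0.0869 0.1123] x [0.6515 0.6512]
top (0.6414, -0.1304, 150.4, 35.3, 86.13) 13236 [320. 160.] z 0.0422 S 126.0 V 144.0
top (0.6381, -0.2356, 23.9, 18.3, 91.67) 1060 [319. 370.] z 0.0425 S 212.0 V 151.0
[ 0.63853838 -0.19074178  0.03295837] [ 1.79974590e+02 -5.32240669e-02  9.05747561e+01]
at [ 0.6385 -0.1907  0.033 ] yaw 90.57 -> units [3.768 0.024 0.052] turn 0.017 dist mm 151 w 0.0174 t 24.275
```

drive_tool --moves '[0.2, 0, 0.05, 0.02, 10, 0.5, 0, 0.05, 0.02, 10, 0.8, 0, 0.05, 0.02, 10, 1.1, 0, 0.05, 0.02, 10, 1.4, 0, 0.05, 0.02, 10]'

```text
time_s: 24.9
tool_pos: [0.6378, -0.1364, 0.0306]
tool_rot: [180.0, -0.0, 90.2]
force: [0.3, -1.0, -0.6]
grip_width: 0.0173
grasp_force: 45.0
```

drive_tool --moves '[0.3, 0, 0, 0, 10, 0.6, 0, 0, 0, 10, 0.9, 0, 0, 0, 10, 1.2, 0, 0, 0, 10, 1.5, 0, 0, 0, 10]'

```text
time_s: 25.52
tool_pos: [0.6376, -0.0767, 0.0305]
tool_rot: [-180.0, 0.0, 90.2]
force: [0.2, -0.6, 0.4]
grip_width: 0.0171
grasp_force: 45.0
```

```bash
python3 st.py w10; python3 mods.py w10b .044;python3 go.py .638 .045 .031 90.4
```

```text
stick (0.6373, -0.0171, 149.8, 19.2, 89.89) nose y 0.057 tool [ 0.6376 -0.0767  0.0305]
z at ends [0.0402 0.0397] x [0.637 0.637]
stick (0.6235, -0.0735, 26.9, 0.5, 90.45) nose y -0.0602 tool [ 0.6376 -0.0767  0.0305]
z at ends [0.0851 0.1079] x [0.6236 0.6235]
stick (0.6369, -0.1222, 23.6, 18.3, 91.08) nose y -0.111 tool [ 0.6376 -0.0767  0.0305]
z at ends [0.0396 0.0399] x [0.6372 0.6369]
stick (0.6505, -0.0733, 27.0, 0.6, 90.31) nose y -0.0602 tool [ 0.6376 -0.0767  0.0305]
z at ends [0.0843 0.1099] x [0.6505 0.6504]
top (0.6367, -0.0144, 150.0, 35.4, 90.29) 11467 [320. 165.] z 0.0399 S 124.0 V 137.0
top (0.637, -0.1189, 23.2, 18.3, 91.3) 1022 [319. 371.] z 0.0402 S 215.0 V 153.0
[ 0.63756746 -0.07464355  0.03065603] [ 1.79994651e+02 -8.59283683e-02  9.03707446e+01]
at [ 0.6376 -0.0746  0.0307] yaw 90.37 -> units [ 2.991  0.03  -0.004] turn -0.003 dist mm 120 w 0.0173 t 25.625
```

View pics/w10.png

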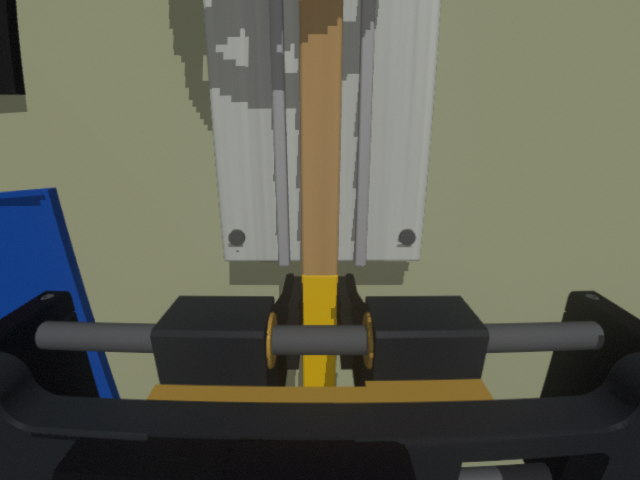

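The stick lies centred in the trough, image column about 320, with the gripper at the sleeve. I'll continue the push.

drive_tool --moves '[0.3, 0, 0, 0, 10, 0.6, 0, 0, 0, 10, 0.9, 0, 0, 0, 10, 1.2, 0, 0, 0, 10, 1.5, 0, 0, 0, 10]'

```text
time_s: 26.25
tool_pos: [0.6374, -0.0166, 0.0306]
tool_rot: [180.0, 0.0, 90.2]
force: [1.2, -0.4, -0.1]
grip_width: 0.0175
grasp_force: 45.0
```

drive_tool --moves '[0.3, 0, 0, 0, 10, 0.6, 0, 0, 0, 10, 0.8, 0, 0, 0, 10, 1.0, 0, 0, 0, 10, 1.2, 0, 0, 0, 10]'

```text
time_s: 26.88
tool_pos: [0.6372, 0.0307, 0.0305]
tool_rot: [-180.0, 0.0, 90.2]
force: [0.4, -1.7, -0.1]
grip_width: 0.0174
grasp_force: 45.0
```

```bash
python3 st.py w11|head -2; python3 - <<'E'
from m import *
c=cam("scene");cv2.imwrite("pics/scene2.png",cv2.resize(c[0][220:340,290:480,::-1],None,fx=4,fy=4))
E
python3 go.py .638 .045 .031 90.4
```

```text
stick (0.6371, 0.1438, 42.9, 4.5, 0.17) nose y 0.1459 tool [0.6372 0.0307 0.0305]
z at ends [0.0557 0.0575] x [0.6358 0.6385]
at [0.6371 0.0322 0.0306] yaw 90.3 -> units [ 0.32   0.025 -0.009] turn -0.01 dist mm 13 w 0.0174 t 26.975
```

View pics/scene2.png

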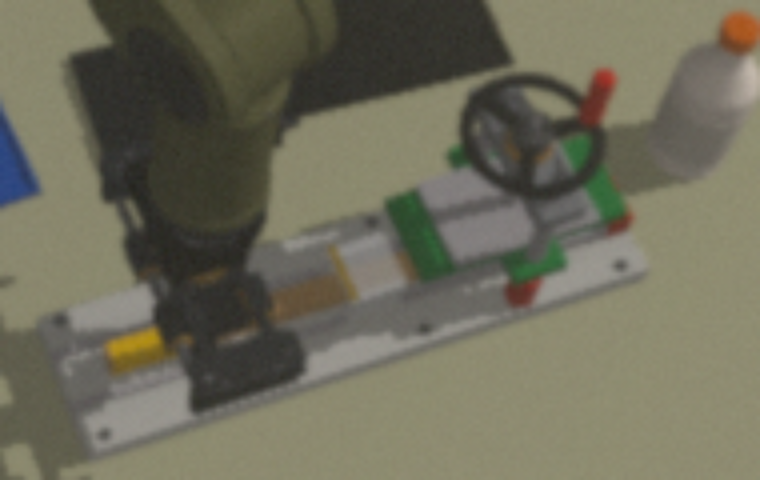

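The stick's nose has gone under the guard and the head at about (405,265). I'll push gently until the row meets the stop.

drive_tool --moves '[0.1, 0, 0, 0, 10, 0.2, 0, 0, 0, 10, 0.25, 0, 0, 0, 10, 0.3, 0, 0, 0, 10]'

```text
time_s: 27.48
tool_pos: [0.6372, 0.0424, 0.0305]
tool_rot: [-180.0, 0.0, 90.2]
force: [-1.0, -0.3, -0.8]
grip_width: 0.0175
grasp_force: 45.0
```

drive_tool --moves '[0.05, 0, 0, 0, 10, 0.1, 0, 0, 0, 10, 0.15, 0, 0, 0, 10]'

```text
time_s: 27.85
tool_pos: [0.6371, 0.0486, 0.0305]
tool_rot: [-180.0, 0.0, 90.2]
force: [0.3, -1.4, -1.1]
grip_width: 0.0171
grasp_force: 45.0
```

drive_tool --moves '[0.05, 0, 0, 0, 10, 0.1, 0, 0, 0, 10, 0.1, 0, 0, 0, 10]'

```text
time_s: 28.22
tool_pos: [0.6373, 0.0495, 0.0303]
tool_rot: [-180.0, 0.2, 90.1]
force: [0.3, -5.9, 0.2]
grip_width: 0.017
grasp_force: 45.0
```

drive_tool --moves '[0.05, 0, 0, 0, 10, 0.1, 0, 0, 0, 10, 0.1, 0, 0, 0, 10]'

```text
time_s: 28.6
tool_pos: [0.6374, 0.0495, 0.0301]
tool_rot: [-179.9, 0.5, 90.0]
force: [-0.5, -10.7, -0.0]
grip_width: 0.0171
grasp_force: 45.0
```

```bash
python3 - <<'E'
from m import *
o=env.get_obs();print(o["force"],o["tool_pos"])
c=cam("scene");X=cloud(c);H,S,V=cv2.split(cv2.cvtColor(c[0],cv2.COLOR_RGB2HSV))
w=(H>8)&(H<32)&(S>90)&(abs(X[...,0]-.637)<.05)&(X[...,2]>.01)&(X[...,2]<.06)&(X[...,1]<.3)&(X[...,1]>-.15)
v,u=np.mgrid[0:480,0:640]
for m in comps(w,10): P=onplane(np.c_[u[m],v[m]],.038,c);print(rect(P),P[:,1].min().round(4),P[:,1].max().round(4))
c=cam("wrist");X=cloud(c);H,S,V=cv2.split(cv2.cvtColor(c[0],cv2.COLOR_RGB2HSV))
w=(H>8)&(H<32)&(S>90)&(abs(X[...,0]-.637)<.05)&(X[...,2]<.06)
for m in comps(w,10): P=X[m];print("w",rect(P),P[:,1].min().round(4),P[:,1].max().round(4))
E
```

```text
[ -0.54383798 -10.69630533  -0.04116148] [0.63736472 0.04954329 0.03005325]
(0.6308, 0.1328, 40.8, 40.5, 177.52) 0.1117 0.1524
(0.6426, 0.1956, 17.5, 4.0, 0.33) 0.1936 0.1976
(0.6408, 0.0115, 47.8, 26.7, 90.88) -0.0125 0.0356
w (0.6372, 0.1438, 42.7, 4.1, 179.97) 0.1417 0.1458
w (0.6371, 0.0875, 107.1, 19.1, 89.95) 0.0339 0.141
w (0.6364, -0.004, 39.2, 19.1, 86.77) -0.0231 0.0156
```

drive_tool --moves '[-0.5, 0, 0, 0, 10, -1.1, 0, 0, 0, 10, -1.9, 0, 0, 0, 10, -2.7, 0, 0, 0, 10, -3.3, 0, 0, 0, 10]'

```text
time_s: 29.32
tool_pos: [0.6377, -0.0768, 0.0305]
tool_rot: [180.0, -0.1, 90.2]
force: [0.6, 0.8, -1.1]
grip_width: 0.0174
grasp_force: 45.0
```

drive_tool --moves '[0, 0, -0.6, 0, 10, 0, 0, -1.6, 0, 10, 0, 0, -2.4, 0, 10, 0, 0, -2.4, 0, 10]'

```text
time_s: 29.82
tool_pos: [0.6398, -0.0747, 0.1297]
tool_rot: [179.7, -0.0, 90.2]
force: [-0.5, -0.5, -0.7]
grip_width: 0.0173
grasp_force: 45.0
```

```bash
python3 st.py w12;python3 go.py .430 .118 .12 88
```

```text
stick (0.6389, -0.0149, 150.0, 19.5, 90.44) nose y 0.0593 tool [ 0.6398 -0.0747  0.1297]
z at ends [0.1395 0.1382] x [0.6392 0.6392]
stick (0.6253, -0.0712, 27.3, 0.5, 90.54) nose y -0.0581 tool [ 0.6398 -0.0747  0.1297]
z at ends [0.1851 0.2074] x [0.6255 0.6252]
stick (0.6392, -0.1196, 23.2, 18.3, 90.51) nose y -0.1088 tool [ 0.6398 -0.0747  0.1297]
z at ends [0.1391 0.1392] x [0.6393 0.6391]
stick (0.6523, -0.0717, 27.7, 0.7, 90.43) nose y -0.0585 tool [ 0.6398 -0.0747  0.1297]
z at ends [0.183  0.2092] x [0.6524 0.652 ]
at [ 0.6384 -0.075   0.1276] yaw 90.23 -> units [ 4.847 -5.191  0.179] turn 0.223 dist mm 284 w 0.0169 t 29.875
```

drive_tool --moves '[0.5, -1.4, 0, 0, 10, 1.1, -2.8, 0, 0.1, 10, 2.2, -3.9, 0, 0.2, 10, 3.5, -4.7, 0, 0.22, 10, 4.8, -5.2, 0, 0.22, 10]'

```text
time_s: 30.5
tool_pos: [0.4264, 0.1163, 0.125]
tool_rot: [-179.9, 0.1, 87.9]
force: [0.7, 1.1, -0.6]
grip_width: 0.0174
grasp_force: 45.0
```

drive_tool --moves '[0.1, 0, 1.0, 0, 10, 0.1, 0, 2.0, 0, 10, 0.1, 0, 2.5, 0, 10, 0.1, 0, 2.5, 0, 10]'

```text
time_s: 31.0
tool_pos: [0.4263, 0.1198, 0.0243]
tool_rot: [-179.7, -0.1, 88.1]
force: [-0.6, 0.5, -2.0]
grip_width: 0.0171
grasp_force: 45.0
```

```bash
python3 go.py .430 .123 .0135 88
```

```text
at [0.4263 0.1198 0.0243] yaw 88.07 -> units [0.083 0.092 0.269] turn 0.007 dist mm 12 w 0.0171 t 31.0
```

drive_tool --moves '[0, 0.05, 0.15, 0, 10, 0, 0.05, 0.27, 0, 10, 0, 0.05, 0.27, 0, 10, 0, 0.05, 0.27, 0, 40, 0, 0.05, 0.27, 0, 40]'

```text
time_s: 31.62
tool_pos: [0.4314, 0.1196, 0.0161]
tool_rot: [180.0, 0.0, 88.0]
force: [1.0, -0.1, 0.0]
grip_width: 0.0301
grasp_force: 0.0
```

drive_tool --moves '[0, 0, -1.0, 0, 40, 0, 0, -2.5, 0, 40, 0, 0, -4.0, -0.1, 40, 0, 0, -5.5, -0.2, 40, 0, 0, -6.5, -0.2, 40]'

```text
time_s: 32.25
tool_pos: [0.4317, 0.12, 0.2788]
tool_rot: [179.8, 0.1, 90.0]
force: [1.2, -0.1, 0.3]
grip_width: 0.0401
grasp_force: 0.0
```

```bash
python3 go.py .64 .18 .30 90
```

```text
at [0.4317 0.12   0.2788] yaw 90.02 -> units [ 1.496  5.21  -0.51 ] turn 0.002 dist mm 218 w 0.0401 t 32.25
```

drive_tool --moves '[0.6, 1.2, -0.3, 0, 40, 1.2, 2.4, -0.6, 0, 40, 1.8, 3.6, -0.6, 0, 40, 2.4, 4.6, -0.6, 0, 40, 2.8, 5.2, -0.6, 0, 40]'

```text
time_s: 32.88
tool_pos: [0.6407, 0.2329, 0.2977]
tool_rot: [-179.8, -0.1, 90.0]
force: [-0.8, -0.6, 2.0]
grip_width: 0.0403
grasp_force: 0.0
```

drive_tool --moves '[0, 0, 0, 0, 40, 0, 0, 0, 0, 40]'

```text
time_s: 33.12
tool_pos: [0.6385, 0.2316, 0.2998]
tool_rot: [-180.0, 0.0, 90.0]
force: [-0.3, -0.4, 0.2]
grip_width: 0.0398
grasp_force: 0.0
```

```bash
cat > wh.py <<'E'
from m import *
import sys
c=cam("wrist");save(c,sys.argv[1]);X=cloud(c);H,S,V=cv2.split(cv2.cvtColor(c[0],cv2.COLOR_RGB2HSV));z=X[...,2]
ok=c[1]>.1
r=ok&((H<7)|(H>173))&(S>130)
for m in comps(r,30):
    P=X[m]; print("red",np.median(P,0).round(4),P[:,2].max().round(4),m.sum()); t=P[P[:,2]>P[:,2].max()-.005]; print("  top",((t.min(0)+t.max(0))/2).round(4),rect(t))
w=ok&(z>.168)&(z<.182)&(V<90)&(X[...,1]>.19)&(X[...,1]<.34)&(abs(X[...,0]-.64)<.07)
P=X[w]; (cx,cy),rad=cv2.minEnclosingCircle(P[:,:2].astype(np.float32)*1000); print("rim",cx,cy,rad,np.median(P[:,2]),len(P))
A=np.c_[P[:,:2],np.ones(len(P))]; d=np.hypot(P[:,0]-cx/1000,P[:,1]-cy/1000); k=d>.036; s=np.linalg.lstsq(A[k],(P[k,:2]**2).sum(1),rcond=None)[0];print("fit",s[:2]/2)
o=env.get_obs();print(o["tool_pos"],o["tool_rot"],o["time_s"])
E
python3 wh.py w13
```

```text
red [0.636  0.3561 0.0428] 0.0449 501
  top [0.6354 0.3566 0.0427] (0.6354, 0.3566, 43.4, 14.7, 0.03)
red [0.639  0.3062 0.2246] 0.2265 404
  top [0.639  0.306  0.2241] (0.6388, 0.306, 15.0, 14.4, 44.0)
rim 636.182373046875 266.1336669921875 48.530845642089844 0.17497845926843542 4889
fit [0.63629159 0.26690081]
[0.63849861 0.23117043 0.3002069 ] [1.79977821e+02 4.19200029e-02 8.99973296e+01] 33.175
```

View pics/w13.png

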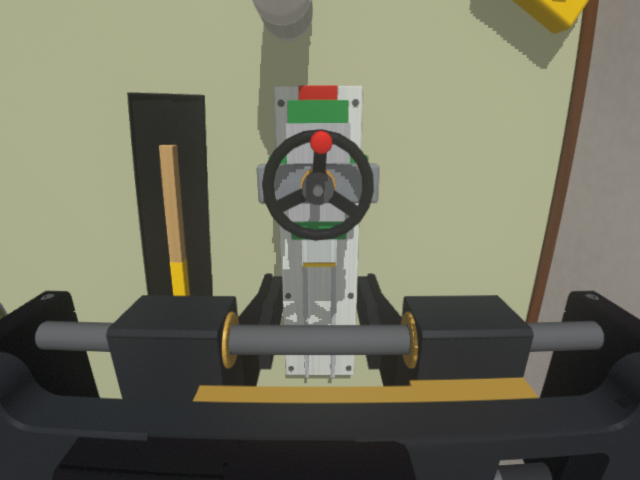

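drive_tool --moves '[0.9, 0.02, 0, 0, 45, 1.87, 0.02, 0, 0, 45, 1.87, 0.02, 0.8, 0, 45, 1.87, 0.02, 1.4, 0, 45, 1.87, 0.02, 1.4, 0, 45]'

```text
time_s: 33.8
tool_pos: [0.6392, 0.3043, 0.2426]
tool_rot: [-179.9, 0.2, 89.9]
force: [0.1, -0.1, 1.1]
grip_width: 0.0451
grasp_force: 0.0
```

```bash
python3 go.py .639 .306 .187 90
```

```text
at [0.6392 0.3043 0.2426] yaw 89.94 -> units [ 0.046 -0.003  1.389] turn -0.006 dist mm 56 w 0.0451 t 33.8
```

drive_tool --moves '[0.03, 0, 0.7, 0, 45, 0.03, 0, 1.38, 0, 45, 0.03, 0, 1.38, 0, 45, 0.03, 0, 1.38, 0, 5, 0.03, 0, 1.38, 0, 5]' --squeeze 12

```text
time_s: 34.42
tool_pos: [0.6404, 0.3081, 0.1906]
tool_rot: [179.9, -0.1, 90.0]
force: [-0.5, -0.1, 0.3]
grip_width: 0.0322
grasp_force: 0.0
```

drive_tool --moves '[0, 0, 0, 0, 5, 0, 0, 0, 0, 5, 0, 0, 0, 0, 5]'

```text
time_s: 34.8
tool_pos: [0.6399, 0.3079, 0.1891]
tool_rot: [180.0, -0.0, 90.0]
force: [-0.9, 0.4, 2.6]
grip_width: 0.0154
grasp_force: 12.0
```

drive_tool --moves '[-0.232, 0.573, 0, 0, 5, -0.756, 0.9, 0, 0, 5, -1.373, 0.857, 0, 0, 5, -1.846, 0.46, 0, 0, 5, -1.996, -0.14, 0, 0, 5]'

```text
time_s: 35.42
tool_pos: [0.6348, 0.2277, 0.1889]
tool_rot: [179.9, -0.2, 89.9]
force: [2.9, 8.8, 2.1]
grip_width: 0.0155
grasp_force: 12.0
```

drive_tool --moves '[0.232, -0.573, 0, 0, 5, 0.756, -0.9, 0, 0, 5, 1.373, -0.857, 0, 0, 5, 1.846, -0.46, 0, 0, 5, 1.996, 0.14, 0, 0, 5]'

```text
time_s: 36.05
tool_pos: [0.6396, 0.3081, 0.1888]
tool_rot: [-180.0, 0.2, 90.1]
force: [-1.9, -8.7, 9.6]
grip_width: 0.0155
grasp_force: 12.0
```

```bash
python3 wh.py w14; python3 -c "
from h import *;print(env.get_obs()['force'])"
```

```text
red [0.6357 0.3556 0.0427] 0.045 994
  top [0.6357 0.3548 0.0426] (0.6357, 0.3548, 44.1, 17.6, 0.23)
red [0.6809 0.2775 0.0335] 0.0399 35
  top [0.6811 0.2772 0.0376] (0.6811, 0.2774, 7.4, 1.2, 172.92)
red [0.6389 0.3126 0.208 ] 0.2259 1501
  top [0.6389 0.3112 0.2234] (0.6388, 0.3114, 14.4, 5.1, 3.25)
rim 636.1602172851562 270.89398193359375 45.83523941040039 0.17418891754167104 1698
fit [0.6366745  0.27036592]
[0.64346023 0.30760434 0.18857901] [1.79856616e+02 5.09339522e-02 8.98942067e+01] 36.1
[ 0.49955646 -1.10600825  3.53556173]
```

drive_tool --moves '[-0.232, 0.573, 0, 0, 5, -0.756, 0.9, 0, 0, 5, -1.373, 0.857, 0, 0, 5, -1.846, 0.46, 0, 0, 5, -1.996, -0.14, 0, 0, 5]'

```text
time_s: 36.72
tool_pos: [0.6347, 0.2279, 0.1884]
tool_rot: [180.0, -0.2, 89.9]
force: [2.4, 9.2, 1.8]
grip_width: 0.0158
grasp_force: 12.0
```

drive_tool --moves '[0.232, -0.573, 0, 0, 5, 0.756, -0.9, 0, 0, 5, 1.373, -0.857, 0, 0, 5, 1.846, -0.46, 0, 0, 5, 1.996, 0.14, 0, 0, 5]'

```text
time_s: 37.35
tool_pos: [0.6393, 0.3083, 0.1884]
tool_rot: [-179.9, 0.2, 90.1]
force: [-2.1, -9.4, 7.5]
grip_width: 0.0156
grasp_force: 12.0
```

drive_tool --moves '[-0.232, 0.573, 0, 0, 5, -0.756, 0.9, 0, 0, 5, -1.373, 0.857, 0, 0, 5, -1.846, 0.46, 0, 0, 5, -1.996, -0.14, 0, 0, 5]'

```text
time_s: 37.98
tool_pos: [0.6347, 0.228, 0.1883]
tool_rot: [180.0, -0.2, 89.9]
force: [2.1, 9.5, 1.1]
grip_width: 0.0155
grasp_force: 12.0
```

drive_tool --moves '[0.232, -0.573, 0, 0, 5, 0.756, -0.9, 0, 0, 5, 1.373, -0.857, 0, 0, 5, 1.846, -0.46, 0, 0, 5, 1.996, 0.14, 0, 0, 5]'

```text
time_s: 38.6
tool_pos: [0.6392, 0.3084, 0.1882]
tool_rot: [-179.9, 0.2, 90.1]
force: [-1.5, -10.2, 7.8]
grip_width: 0.0156
grasp_force: 12.0
```

drive_tool --moves '[-0.232, 0.573, 0, 0, 5, -0.756, 0.9, 0, 0, 5, -1.373, 0.857, 0, 0, 5, -1.846, 0.46, 0, 0, 5, -1.996, -0.14, 0, 0, 5]'

```text
time_s: 39.22
tool_pos: [0.6345, 0.2281, 0.1882]
tool_rot: [180.0, -0.2, 89.9]
force: [2.1, 8.2, 0.9]
grip_width: 0.0155
grasp_force: 12.0
```

```bash
python3 wh.py w15; python3 - <<'E'
from m import *
print(env.get_obs()['force'])
for n in("scene","side"):
    c=cam(n);X=cloud(c);H,S,V=cv2.split(cv2.cvtColor(c[0],cv2.COLOR_RGB2HSV)); X0=np.load(n+"0.npy")
    for nm,Y in(("now",X),("t0",X0)):
        g=(H>45)&(H<85)&(S>90)&(V>30)&(abs(X[...,0]-.637)<.07)&(X[...,1]>.15)&(X[...,1]<.4)
        print(n,nm,[(rect(Y[m])[:2],np.median(Y[m][:,2]).round(4),m.sum()) for m in comps(g,25)])
E
```

```text
red [0.6355 0.3558 0.0429] 0.0451 1015
  top [0.6356 0.3556 0.0428] (0.6356, 0.3556, 44.5, 15.6, 179.86)
red [0.6339 0.2326 0.2075] 0.2261 1507
  top [0.6343 0.2317 0.2236] (0.6342, 0.2318, 14.1, 5.3, 2.09)
rim 636.252685546875 266.4327087402344 48.32691955566406 0.17475619155725902 10935
fit [0.63626371 0.26694915]
[0.63077479 0.22869478 0.1882868 ] [-1.79858389e+02 -4.03994024e-02  9.01074481e+01] 39.275
[-1.81769942  1.15249667 -0.0295036 ]
scene now [((0.6504, 0.3357), np.float64(0.0657), np.int64(67)), ((0.6384, 0.1978), np.float64(0.0656), np.int64(139)), ((0.6868, 0.2658), np.float64(0.0655), np.int64(52))]
scene t0 [((0.6577, 0.3306), np.float64(0.0804), np.int64(67)), ((0.6327, 0.2002), np.float64(0.0783), np.int64(139)), ((0.6849, 0.2736), np.float64(0.0736), np.int64(52))]
side now [((0.5866, 0.2954), np.float64(0.0635), np.int64(36)), ((0.6366, 0.2076), np.float64(0.0649), np.int64(147))]
side t0 [((0.5952, 0.2992), np.float64(0.0554), np.int64(36)), ((0.6449, 0.2349), np.float64(0.0277), np.int64(147))]
```

drive_tool --moves '[0.052, -0.256, 0, 0, 5, 0.169, -0.489, 0, 0, 5, 0.342, -0.685, 0, 0, 5, 0.56, -0.829, 0, 0, 5, 0.807, -0.912, 0, 0, 5]'

```text
time_s: 40.0
tool_pos: [0.5976, 0.26, 0.1883]
tool_rot: [180.0, 0.1, 90.0]
force: [4.3, -0.7, -2.0]
grip_width: 0.0156
grasp_force: 12.0
```

drive_tool --moves '[0.261, -0.016, 0, 0, 5, 0.517, 0.036, 0, 0, 5, 0.75, 0.153, 0, 0, 5]'

```text
time_s: 40.38
tool_pos: [0.6037, 0.2906, 0.1883]
tool_rot: [-179.9, 0.0, 90.0]
force: [1.4, -2.7, -1.5]
grip_width: 0.0155
grasp_force: 12.0
```

drive_tool --moves '[0.196, 0.173, 0, 0, 5, 0.34, 0.391, 0, 0, 5, 0.423, 0.638, 0, 0, 5]'

```text
time_s: 40.75
tool_pos: [0.6296, 0.3076, 0.1883]
tool_rot: [-179.9, -0.0, 90.0]
force: [-0.5, -1.4, -0.3]
grip_width: 0.0154
grasp_force: 12.0
```

```bash
cat > hd.py <<'E'
from m import *
print(env.get_obs()['force'])
for n in("scene","side"):
    c=cam(n);X=cloud(c);H,S,V=cv2.split(cv2.cvtColor(c[0],cv2.COLOR_RGB2HSV))
    g=(H>45)&(H<85)&(S>90)&(V>30)&(abs(X[...,0]-.637)<.07)&(X[...,1]>.15)&(X[...,1]<.4)
    print(n,[(rect(X[m])[:2],np.median(X[m][:,2]).round(4),m.sum()) for m in comps(g,25)])
E
python3 hd.py
```

```text
[-0.53228841 -1.44126635 -0.32081848]
scene [((0.6528, 0.3354), np.float64(0.0638), np.int64(67)), ((0.6385, 0.1992), np.float64(0.0637), np.int64(140)), ((0.688, 0.2654), np.float64(0.0633), np.int64(49))]
side [((0.5858, 0.2652), np.float64(0.0627), np.int64(36)), ((0.6373, 0.1974), np.float64(0.0634), np.int64(143))]
```

drive_tool --moves '[0.016, 0.261, 0, 0, 5, -0.036, 0.517, 0, 0, 5, -0.153, 0.75, 0, 0, 5]'

```text
time_s: 41.22
tool_pos: [0.6598, 0.301, 0.1883]
tool_rot: [-180.0, -0.0, 90.0]
force: [-1.8, -0.8, -1.8]
grip_width: 0.0156
grasp_force: 12.0
```

drive_tool --moves '[-0.173, 0.196, 0, 0, 5, -0.391, 0.34, 0, 0, 5, -0.638, 0.423, 0, 0, 5]'

```text
time_s: 41.6
tool_pos: [0.6764, 0.2747, 0.1883]
tool_rot: [-180.0, 0.0, 90.0]
force: [-2.6, 1.1, -2.4]
grip_width: 0.0158
grasp_force: 12.0
```

drive_tool --moves '[-0.261, 0.016, 0, 0, 5, -0.517, -0.036, 0, 0, 5, -0.75, -0.153, 0, 0, 5]'

```text
time_s: 41.98
tool_pos: [0.672, 0.2447, 0.189]
tool_rot: [179.8, -0.1, 90.0]
force: [-0.2, -0.6, -0.1]
grip_width: 0.0097
grasp_force: 0.0
```

drive_tool --moves '[-0.196, -0.173, 0, 0, 5, -0.34, -0.391, 0, 0, 5, -0.423, -0.638, 0, 0, 5]'

```text
time_s: 42.35
tool_pos: [0.644, 0.228, 0.1888]
tool_rot: [180.0, 0.0, 90.0]
force: [0.3, -0.3, -0.4]
grip_width: 0.0055
grasp_force: 0.0
```

```bash
python3 hd.py
```

```text
[ 0.32692377 -0.26303531 -0.38333919]
scene [((0.6556, 0.3345), np.float64(0.0627), np.int64(53)), ((0.6379, 0.1982), np.float64(0.0632), np.int64(138)), ((0.6874, 0.265), np.float64(0.0624), np.int64(49))]
side [((0.59, 0.2672), np.float64(0.061), np.int64(38)), ((0.6373, 0.1955), np.float64(0.0626), np.int64(133))]
```

drive_tool --moves '[0, 0, -0.7, 0, 45, 0, 0, -1.8, 0, 45, -0.4, -0.2, -2.7, 0, 45, -0.4, -0.2, -2.7, 0, 45]'

```text
time_s: 42.95
tool_pos: [0.6376, 0.2129, 0.3002]
tool_rot: [179.7, -0.1, 90.0]
force: [-0.7, -0.3, -0.6]
grip_width: 0.0373
grasp_force: 0.0
```

```bash
python3 wh.py w16
```

```text
red [0.6346 0.3555 0.0429] 0.0457 543
  top [0.6356 0.3554 0.0432] (0.6356, 0.3554, 44.1, 15.5, 0.08)
red [0.6741 0.2685 0.2236] 0.2267 522
  top [0.6758 0.2667 0.2242] (0.6758, 0.2667, 14.3, 14.1, 90.21)
rim 636.2030029296875 266.1003112792969 48.58628463745117 0.17495667225476266 5102
fit [0.6362187  0.26637334]
[0.63708406 0.21280491 0.29792985] [ 1.79845223e+02 -3.18741252e-02  8.99879827e+01] 43.0
```

View pics/w16.png

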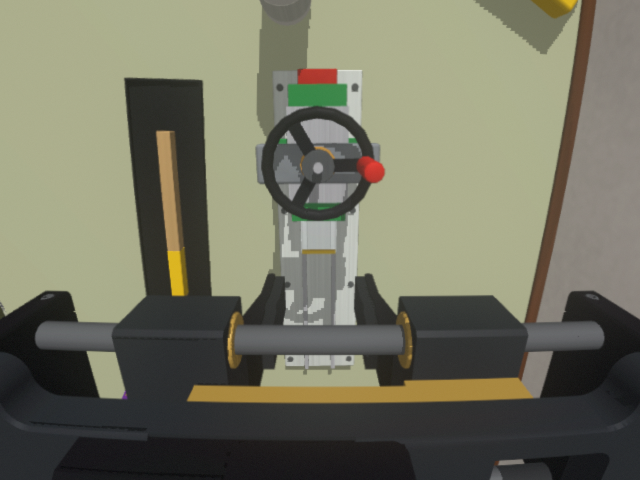

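Handle slipped out at phi of about 90° (pixel 371,170). That is either the stop or the grip slackening, so I'll regrip it more firmly and test.

drive_tool --moves '[0.7, 0.5, 0, 0, 45, 1.35, 0.97, 0, 0, 45, 1.35, 0.97, 0.8, 0, 45, 1.35, 0.97, 1.4, 0, 45, 1.35, 0.97, 1.4, 0, 45]'

```text
time_s: 43.62
tool_pos: [0.6742, 0.2659, 0.2365]
tool_rot: [-179.7, 0.2, 90.1]
force: [-0.3, -0.3, 0.2]
grip_width: 0.0454
grasp_force: 0.0
```

```bash
python3 go.py .6758 .2667 .187 90
```

```text
at [0.6742 0.2659 0.2365] yaw 90.08 -> units [0.023 0.047 1.237] turn 0.008 dist mm 50 w 0.0454 t 43.625
```

drive_tool --moves '[0.01, 0.03, 0.7, 0, 45, 0.01, 0.03, 1.25, 0, 45, 0.01, 0.03, 1.25, 0, 45, 0.01, 0.03, 1.25, 0, 5, 0.01, 0.03, 1.25, 0, 5]' --squeeze 30

```text
time_s: 44.25
tool_pos: [0.6771, 0.2674, 0.1919]
tool_rot: [179.9, -0.1, 90.0]
force: [-0.5, -0.1, 0.3]
grip_width: 0.0324
grasp_force: 0.0
```

drive_tool --moves '[0, 0, 0, 0, 5, 0, 0, 0, 0, 5, 0, 0, 0, 0, 5]'

```text
time_s: 44.62
tool_pos: [0.6769, 0.267, 0.1911]
tool_rot: [179.9, -0.0, 90.0]
force: [-0.3, 0.6, 1.6]
grip_width: 0.0152
grasp_force: 30.0
```

drive_tool --moves '[-0.1, -0.005, 0, 0, 5, -0.174, -0.015, 0, 0, 5, -0.174, -0.015, 0, 0, 5]'

```text
time_s: 45.0
tool_pos: [0.6767, 0.2661, 0.1912]
tool_rot: [179.7, -0.6, 90.2]
force: [6.5, 11.6, -3.1]
grip_width: 0.015
grasp_force: 30.0
```

drive_tool --moves '[0.17, 0.015, 0, 0, 5, 0.17, 0.015, 0, 0, 45, 0.17, 0.015, 0, 0, 45, 0.17, 0.015, -0.8, 0, 45, 0.17, 0.015, -2.2, 0, 45]'

```text
time_s: 45.62
tool_pos: [0.6759, 0.2648, 0.2764]
tool_rot: [-179.7, 0.2, 90.0]
force: [0.9, 0.8, 0.2]
grip_width: 0.0431
grasp_force: 0.0
```

drive_tool --moves '[-1.2, 0, -0.3, 0, 45, -2.4, 0, -0.3, 0, 45, -3.6, 0, -0.3, 0, 45, -4.8, 0, -0.3, 0, 45, -6.0, 0, -0.3, 0, 45]'

```text
time_s: 46.25
tool_pos: [0.6762, 0.0244, 0.2902]
tool_rot: [-179.9, 0.1, 90.0]
force: [0.2, -0.2, -0.6]
grip_width: 0.0452
grasp_force: 0.0
```

```bash
python3 hd.py; python3 - <<'E'
from m import *
c=cam("scene");cv2.imwrite("pics/sceneZ.png",cv2.resize(c[0][210:330,290:480,::-1],None,fx=4,fy=4,interpolation=cv2.INTER_CUBIC))
d=cam("side");cv2.imwrite("pics/sideZ.png",cv2.resize(d[0][150:310,250:410,::-1],None,fx=3.7,fy=3.7,interpolation=cv2.INTER_CUBIC))
for n,k in(("scene",c),("side",d)):
    X=cloud(k);H,S,V=cv2.split(cv2.cvtColor(k[0],cv2.COLOR_RGB2HSV));z=X[...,2]
    r=((H<7)|(H>173))&(S>130)&(abs(X[...,0]-.637)<.08)&(X[...,1]>.2)&(X[...,1]<.4)&(z<.1)
    print(n,"red",[(np.median(X[m],0).round(4),z[m].min().round(3),z[m].max().round(4),m.sum()) for m in comps(r,6)])
    w=(H>8)&(H<32)&(S>90)&(abs(X[...,0]-.43)<.06)&(X[...,1]>.02)&(X[...,1]<.35)&(z>.012)&(z<.05)
    print("stick",[(rect(X[m]),np.median(z[m]).round(4)) for m in comps(w,40)])
E
```

```text
[ 0.22458413 -0.15095515 -0.60085869]
scene [((0.6483, 0.3362), np.float64(0.0625), np.int64(66)), ((0.6391, 0.1986), np.float64(0.0629), np.int64(141)), ((0.6868, 0.267), np.float64(0.0621), np.int64(52))]
side [((0.5894, 0.2652), np.float64(0.0613), np.int64(39)), ((0.6376, 0.1965), np.float64(0.0622), np.int64(134))]
scene red [(array([0.6363, 0.3604, 0.0434]), np.float64(0.039), np.float64(0.0496), np.int64(26))]
stick [((0.4407, 0.2497, 96.4, 23.3, 89.0), np.float64(0.0213))]
side red [(array([0.5929, 0.2586, 0.0354]), np.float64(0.023), np.float64(0.0459), np.int64(34))]
stick [((0.4354, 0.1756, 245.3, 17.7, 87.77), np.float64(0.0228))]
```

View pics/sideZ.png

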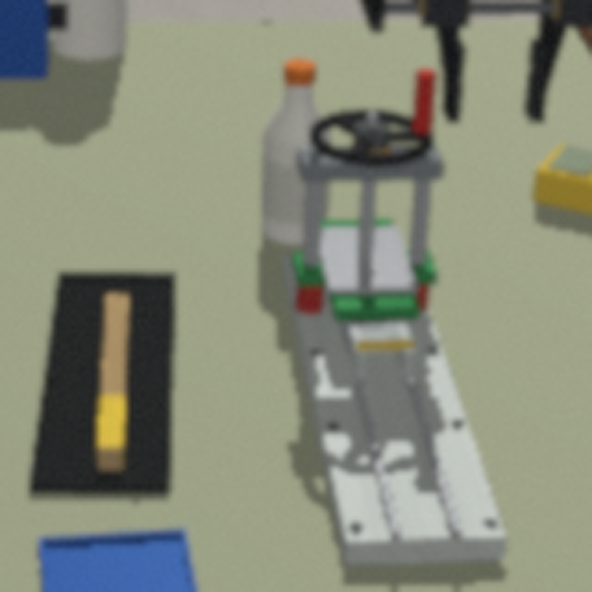

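View pics/sceneZ.png

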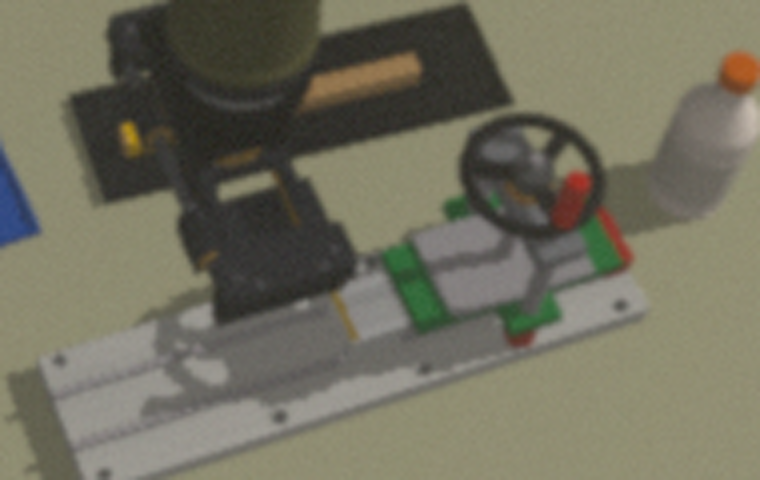

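Side view: head ears sit on the red collars at (310,290), the stick lies along its tray at (112,380), and the bottle is upright. Handing in.

```bash
python3 -c "
from cell import env
print(env.sign_off())"
```

```text
the job is handed in; nothing more can be done
None
```

The job is handed in, but sign-off returned no verdict: three modules (all that were in the tray) are pushed up to the end stop, the press head is wound down to its firm stop, and the push stick is back along its tray. The final row under the head was judged by push force and stick position only, because the cameras cannot see in there.

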